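# Charge the vibratory tumbler with nuts and lock its lid

### The arm

A 6-joint arm with a two-finger parallel gripper is mounted at the origin on the work surface. World frame = base frame: x ahead of the robot, y to its left, z up, the work surface at z = 0. Lengths are in m, angles in rad, forces in N, time in s.
With the tool pointing down it reaches from about 0.375 to 0.975 m from the base axis. Payload 3.8 kg.
Tool frame: the origin (TCP) lies midway between the tips of the shut fingers; the grasp point (between the pads) lies behind it (r.grip_depth is the z of the grasp point in the tool frame, in m); z points along the fingers, y is the line along which they close (so a half turn about z gives the same grasp; the last joint's range is limited). The gripper opens to 88 mm and grips with 3 to 60 N. Pads are 18 mm wide; open, the fingers measure 123 mm over their backs; the gripper's body (75 mm by 187 mm) begins 45 mm behind the grasp point.
Start: joints at [1.292, 0.264, 1.604, -0, 1.274, -0.037], TCP at [0.162, 0.655, 0.239] pointing down, gripper open.
Joint ranges: [-2.63, 2.63], [-0.94, 2.18], [0.31, 2.57], [-1.31, 4.45], [0, 2.66], [-2.55, 2.55]. Speed limits (rad/s): [2.57, 2.57, 3.14, 3.14, 3.14, 3.14].

### API

Orientations are given as a unit quaternion [x, y, z, w].
In Python, from workcell import r gives the robot as it stands.
- The arm moves only by the tool send_rows, never from a script. Its argument "increments" is one flat list of numbers, 5 for each row, row after row: the opening, from 0 (shut) to 1 (fully open), then the shift along the tool's x, y, z in mm, then the turn about the tool's z in degrees. A call has 1 to 10 rows; each row is the pose to reach, as a shift and turn from the pose commanded when the call began, along the tool's axes at that moment; what a row does not reach only later rows make up. A row lasts 1/10 s, in which the tool goes at most 50 mm and 8.59 degrees, less where a joint would pass 70% of its speed; a pose out of reach is approached as far as the arm can. A call with a gripper value outside its range is refused whole. The fingers move at their own pace and stop on an object; the grip force is fixed at half the most. Time passes only in rows, so rows that repeat a pose let the fingers close. It gives the time, the measured TCP pose, the force, the opening and the grip force at its end, in the units of the state.
- r.sense(): the state, without advancing time (a new reading comes with each control period).
- r.get_image(name): name is "scene" or "top" or "wrist"; returns the picture (400x640x3 uint8, red, green, blue); there is no depth.
- r.get_calibration(name): a dict with "fx", "fy", "cx", "cy" (pixels), "k1" (the pictures are not rectified: a ray, as slopes to the right and down, at radius r is drawn at 1 + k1 r^2 times it, then the intrinsics apply), "rvec" (rotation vector, rad) and "tvec" (3), from world to camera coordinates, as OpenCV has them. Camera axes: x right, y down, z forward; pixel columns grow to the right and rows downward; lengths in m; the calibration is good to about 2 mm. A picture is of the moment at which its call begins: read the wrist's pose just before it. get_calibration takes no time and is no camera call; for the wrist camera it gives the pose at the moment of the call.
- r.job_done(): hands the job in; it is judged then, once.
The state is a dict: "time_s": time; "joint_positions": joint angles; "joint_vel": joint speeds; "effort": joint torques, N m; "tcp_pos": TCP position; "tcp_rot": TCP orientation; "ft_force": force on the tool from outside, world axes, zero at the start; "torque": the same for the moment, N m; "finger_gap": opening from 0.0 (shut) to 1.0 (fully open); "grasp_force": force on a finger pad.
Only numpy, scipy, OpenCV 4.12 (cv2) and the standard library are available. Lean on these libraries where they do the work, as an engineer would, in place of code of your own. Each camera call takes 0.05 s, during which the arm holds its last target. There are 200 camera calls.

### The job

Charge the vibratory tumbler: pour the nuts out of every hand scoop through the funnel into the barrel, so that all of them lie inside, and set the emptied scoops back upright on the bench. Then put the funnel in the grey tray, set the lid fully home in the barrel's mouth with its two lugs at the raised marks, and turn the lock ring clockwise to its stop, ears at those marks. Leave the mug, the tape roll and the screwdriver alone.

Things in the scene. Friction and masses are not known exactly. Their poses are not given: they have to be found in the camera images.
- tumbler: Bench vibratory tumbler, fixed: grey base, steel barrel dia 148, mouth up, between two low rubber-mounted brackets, green motor at +x. Origin: underside of the base (10 thick), on the barrel's axis; z up. Barrel inside: dia 140, floor at z 17 mm, shoulder at about 85; narrow neck dia 68 inside, 76 outside, top at z 110. Two white raised marks at the shoulder's edge, at local +y and -y.
- mouth (a point): Centre of the barrel's mouth, level with the neck's top, 110 mm above the tumbler's origin. Axes as the tumbler.
- lock_ring (a joint): Dark steel bayonet ring, captive on the neck, turning about the barrel's axis: 0 open, grows clockwise seen from above, 1.2 rad at the stop = locked, ears at the raised marks. Starts at 0 to 0.25. Friction 0.25 N m; stays where left. At each ear an inward hook (47 to 66 mm from the axis, z 121 to 129 over the tumbler's underside) passes over a lid lug.
- ear_a (a point): Top edge of one ear of the ring, 88 mm from the barrel's axis, 130 mm over the tumbler's underside. The ear is an upright plate 12 mm thick along the turning direction, 60 to 106 mm from the axis, z 96 to 130; grip it from above, closing along the turning direction. Locked when in line with the tumbler's y axis.
- ear_b (a point): The same for the opposite ear.
- lid: Loose lid, 0.2 kg. Origin: centre of the underside of its rubber plug (dia 59, 12 high), z up. Above it a disc dia 80, 8 thick, that rests on the neck's top, with two lugs 22 wide along local +y and -y, 108 over both ends. Black bar handle on top, 14 wide in x, 62 long in y, z 20 to 48. Seated: origin 98 mm over the tumbler's underside, y along the tumbler's y (either way).
- lid_grip (a point): Point to grip in the lid's bar handle, 42 mm above the lid's origin; fingers close along the lid's x.
- funnel: Aluminium funnel, 0.16 kg, loose in the neck. Origin: centre of the spout's lower end, z up. Straight spout dia 61 outside, 57 inside, z 0 to 47; stop flange (underside z 25) rests on the neck's top; cone from z 47 to the rim (dia 160, top z 110). Ear handle along local +x: bar 14 wide in y, z 94 to 110, reaching from the rim to 124 mm off the axis; grip near x 106. It can stand on its spout.
- tray: Grey sheet-metal tray for the funnel, fixed, 200 (x) x 180 (y) x 28 high, walls and floor 3 mm. Origin: centre of its underside.
- scoop_a: Flat-bottomed sheet-steel hand scoop, 0.2 kg, 150 long (x -70 to +80), 90 wide, walls 50 high; open nose at +x narrowing to 62 wide, its 3 mm floor ramping up 8 over the last 60. Origin: on the underside; z up. Wooden handle bar above it along x, 16 wide, x -70 to +20, z 80 to 94. Holds none to three nuts; they slide out at 50 to 70 degrees nose down.
- nut_a1: Dark steel hex nut, 24 across flats, 28 across corners, 15 thick, 38 g, starting in scoop_a. Origin: centre of one flat face. May be absent.
- nut_a2: Dark steel hex nut, 24 across flats, 28 across corners, 15 thick, 38 g, starting in scoop_a. Origin: centre of one flat face. May be absent.
- nut_a3: Dark steel hex nut, 24 across flats, 28 across corners, 15 thick, 38 g, starting in scoop_a. Origin: centre of one flat face. May be absent.
- scoop_b: Flat-bottomed sheet-steel hand scoop, 0.2 kg, 150 long (x -70 to +80), 90 wide, walls 50 high; open nose at +x narrowing to 62 wide, its 3 mm floor ramping up 8 over the last 60. Origin: on the underside; z up. Wooden handle bar above it along x, 16 wide, x -70 to +20, z 80 to 94. Holds none to three nuts; they slide out at 50 to 70 degrees nose down.
- nut_b1: Dark steel hex nut, 24 across flats, 28 across corners, 15 thick, 38 g, starting in scoop_b. Origin: centre of one flat face. May be absent.
- nut_b2: Dark steel hex nut, 24 across flats, 28 across corners, 15 thick, 38 g, starting in scoop_b. Origin: centre of one flat face. May be absent.
- nut_b3: Dark steel hex nut, 24 across flats, 28 across corners, 15 thick, 38 g, starting in scoop_b. Origin: centre of one flat face. May be absent.
- scoop_c: Flat-bottomed sheet-steel hand scoop, 0.2 kg, 150 long (x -70 to +80), 90 wide, walls 50 high; open nose at +x narrowing to 62 wide, its 3 mm floor ramping up 8 over the last 60. Origin: on the underside; z up. Wooden handle bar above it along x, 16 wide, x -70 to +20, z 80 to 94. Holds none to three nuts; they slide out at 50 to 70 degrees nose down.
- nut_c1: Dark steel hex nut, 24 across flats, 28 across corners, 15 thick, 38 g, starting in scoop_c. Origin: centre of one flat face. May be absent.
- nut_c2: Dark steel hex nut, 24 across flats, 28 across corners, 15 thick, 38 g, starting in scoop_c. Origin: centre of one flat face. May be absent.
- nut_c3: Dark steel hex nut, 24 across flats, 28 across corners, 15 thick, 38 g, starting in scoop_c. Origin: centre of one flat face. May be absent.
- mug: Bystander: yellow mug, dia 80, 95 high.
- tape: Bystander: roll of paper tape, dia 96, 24 high, lying flat.
- screwdriver: Bystander: screwdriver, 180 long, lying on the bench.
Mind the look-alikes: they are no part of the job. What is shaped like the lid but orange is not meant.

How it is judged:
By the outcome, as a careful person would: the job done as asked, in the order asked, and still so for the second after the job is handed in, with the robot touching nothing.
Of nut_a1, nut_a2, nut_a3, nut_b1, nut_b2, nut_b3, nut_c1, nut_c2, nut_c3 only 4 to 8 are there at a start; the rules pass over those that are not, and their reading is None.
At some moment in a run one of scoop_a, scoop_b, scoop_c, lid may be knocked a few centimetres aside while the robot is not near it.
It also fails if it takes over 210 s, if anything falls off the work surface, if the arm or the gripper's body presses on something with over 40 N, if the wrist force passes 120 N, or if a joint passes its speed limit or range.

## Working session

There is one attempt and no reset: what is moved stays moved. The work goes in short steps, Python scripts to look and compute and a tool call to move; the robot and the scene stay as the last step left them, time stands still between calls to the robot, and variables do not carry over. Pictures are saved under pics/ and viewed, at most 14 in all, crops included, and the job is handed in when it is done.

Besides the shell and the picture viewer there is one more tool, called after "Emit:" by a JSON object that holds its "op" and its "data". send_rows: Moves the arm, as the interface text tells. Its arguments: {"type":"object","properties":{"increments":{"type":"array","items":{"type":"number"}}},"required":["increments"]}

```bash
ls -la; mkdir -p pics
python3 - <<'E'
from workcell import r
import cv2
print(r.sense()); print(r.grip_depth)
for n in("scene","top","wrist"):
    c=r.get_calibration(n); print(n,c)
    im=r.get_image(n); cv2.imwrite(f"pics/{n}0.png",im[:,:,::-1])
print([a for a in dir(r) if a[0]!='_'])
E
```

```text
total 12
drwxr-xr-x  3 agent agent 4096 Nov 30 09:10 .
drwxr-xr-x 23 root  root  4096 Nov 30 09:10 ..
drwxr-xr-x  2 agent agent 4096 Nov 30 09:10 pics
{'time_s': 0.0, 'joint_positions': array([ 1.29206755e+00,  2.64708191e-01,  1.60533401e+00, -4.57293332e-05,
        1.27368682e+00, -3.68923277e-02]), 'joint_vel': array([ 0.003496  , -0.00050128,  0.00023624, -0.00221748,  0.00028016,
       -0.00143495]), 'effort': array([ 3.39396247e-04, -5.02078915e+01, -3.56890368e+01,  7.28147244e-02,
        2.89718265e-02, -1.57850718e-04]), 'tcp_pos': array([0.16147448, 0.65469133, 0.23743989]), 'tcp_rot': array([ 1.20617042e-01,  9.92698538e-01, -1.05834678e-03, -1.46287998e-04]), 'ft_force': array([-0.03448241, -0.50361695,  0.0304992 ]), 'torque': array([-0.02962957, -0.03002708, -0.04139047]), 'grasp_force': 0.0, 'finger_gap': 0.998153460667269}
-0.0187
scene {'fx': 367.9122992246085, 'fy': 367.9122992246085, 'cx': 313.8807565066093, 'cy': 202.7233958377242, 'k1': 0.021827183660546413, 'rvec': array([ 0.84754959,  2.47304052, -1.15962308]), 'tvec': array([ 0.4228918 , -0.15594183,  1.32351981])}
top {'fx': 364.50317843282204, 'fy': 364.50317843282204, 'cx': 318.5052969167971, 'cy': 196.7018300293622, 'k1': -0.0653073882022959, 'rvec': array([ 2.19838477, -2.14094859,  0.12574485]), 'tvec': array([-0.01921971,  0.5801797 ,  1.1115605 ])}
wrist {'fx': 300.48045356447153, 'fy': 300.48045356447153, 'cx': 319.8583147811329, 'cy': 200.0009993042719, 'k1': 0.012778244762183266, 'rvec': array([-2.28025836, -1.7877264 , -0.26261424]), 'tvec': array([-0.6731874 , -0.04194223,  0.38928004])}
['IKError', 'get_calibration', 'get_image', 'grip_depth', 'job_done', 'sense']
```

View pics/top0.png

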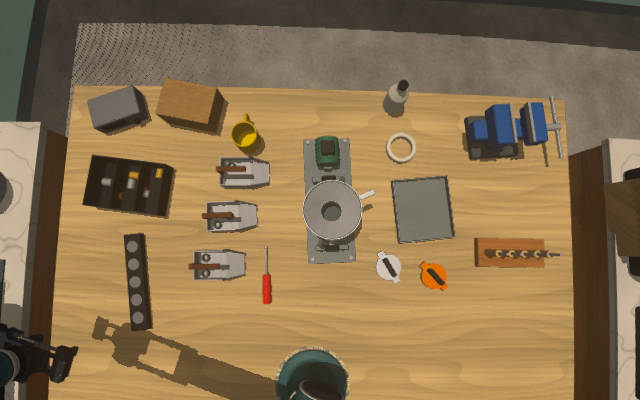

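View pics/scene0.png

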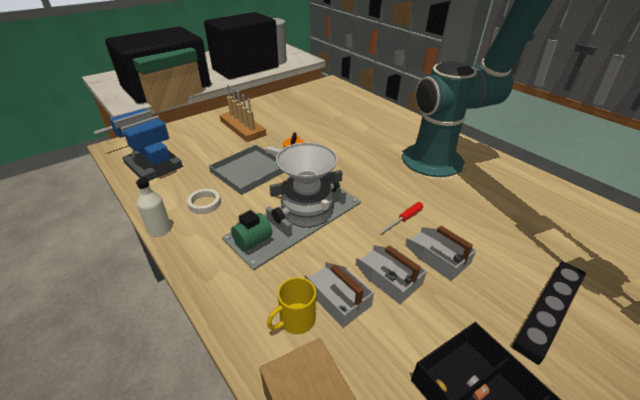

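```bash
cat > h.py <<'E'
import numpy as np,cv2
from workcell import r
from scipy.spatial.transform import Rotation as R
def unproj(n,px,z,c=None):
    c=c or r.get_calibration(n)
    px=np.atleast_2d(np.array(px,float)); out=[]
    M=cv2.Rodrigues(c['rvec'])[0]; C=-M.T@c['tvec']
    for (u,v),zz in zip(px,np.broadcast_to(z,len(px))):
        d=np.array([(u-c['cx'])/c['fx'],(v-c['cy'])/c['fy']]); s=d.copy()
        for _ in range(20): s=d/(1+c['k1']*(s@s))
        w=M.T@np.array([s[0],s[1],1]); out.append(C+w*(zz-C[2])/w[2])
    return np.array(out)
def proj(n,P,c=None):
    c=c or r.get_calibration(n)
    P=np.atleast_2d(np.array(P,float))
    q=P@cv2.Rodrigues(c['rvec'])[0].T+c['tvec']; s=q[:,:2]/q[:,2:]
    s=s*(1+c['k1']*(s**2).sum(1,keepdims=True))
    return s*c['fx']+[c['cx'],c['cy']]
def crop(im,x0,y0,x1,y1,k,name,step=20):
    a=cv2.resize(im[y0:y1,x0:x1,::-1],None,fx=k,fy=k,interpolation=cv2.INTER_CUBIC)
    for x in range(-(-x0//step)*step,x1,step):
        cv2.putText(a,str(x),(int((x-x0+.5)*k)-10,8),0,.32,(0,0,255),1); cv2.line(a,(int((x-x0+.5)*k),9),(int((x-x0+.5)*k),14),(0,0,255),1)
    for y in range(-(-y0//step)*step,y1,step):
        cv2.putText(a,str(y),(0,int((y-y0+.5)*k)+3),0,.32,(0,0,255),1); cv2.line(a,(22,int((y-y0+.5)*k)),(27,int((y-y0+.5)*k)),(0,0,255),1)
    cv2.imwrite('pics/'+name,a)
E
python3 - <<'E'
import sys;sys.path.insert(0,'.')
from h import *
im=cv2.imread('pics/top0.png')[:,:,::-1]
crop(im,185,125,345,285,3.7,'c1.png',10)
crop(im,295,125,455,295,3.5,'c2.png',10)
E
```

```text
(no output)
```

View pics/c1.png

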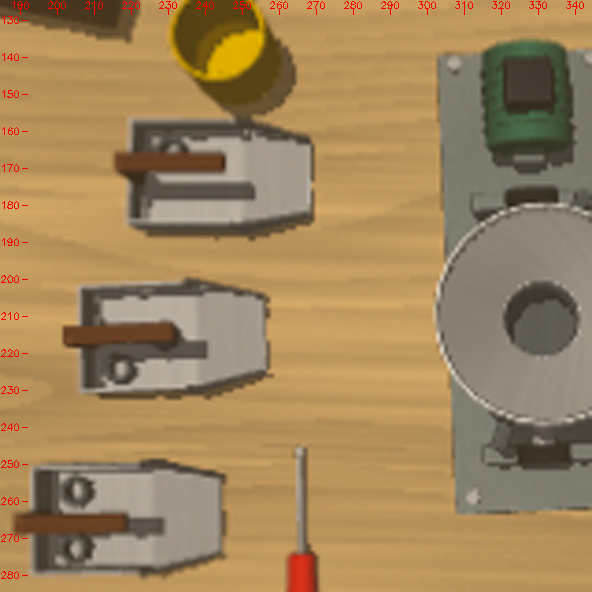

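View pics/c2.png

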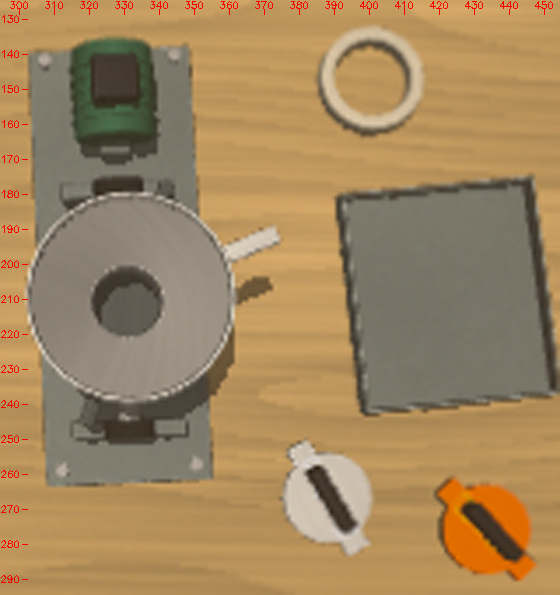

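Run:
```python
import sys;sys.path.insert(0,'.')
from h import *
np.set_printoptions(precision=4,suppress=True)
def deg(a,b): d=b-a; return np.degrees(np.arctan2(d[1],d[0]))
for nm,a,b in(('s1',(215.5,168.2),(245,168.2)),('s2',(202,215.5),(231.5,214)),('s3',(188.5,267),(219,266))):
    P=unproj('top',[a,b],.094); print(nm,P[:,:2],np.linalg.norm(P[1]-P[0]),deg(P[0],P[1]))
for nm,nose in(('s1',[(269,162.5),(269,183)]),('s2',[(257,204),(257,226)]),('s3',[(244.5,252.5),(245,273.5)])):
    P=unproj('top',nose,.05); print(nm,'nose',P[:,:2].mean(0))
P=unproj('top',[(307,141.5),(344,140),(312,258),(350,257)],.011); print('screws',P[:,:2],P[:,:2].mean(0),deg(P[2],P[0]),deg(P[3],P[1]),deg(P[0],P[1]))
f=unproj('top',[(302.5,210),(361,210),(331.5,180),(331.5,239.5)],.195); print('rim',f[:,:2],f.mean(0))
e=unproj('top',[(373.3,191.7)],.195)
print('ear',e, deg(f.mean(0),e[0]))
c=unproj('top',[(331,211)],.085+.025);print('spout',c)
L=unproj('top',[(384.5,258),(393.5,275.5)],.048); print('lidbar',L,L.mean(0),deg(L[0],L[1]))
L=unproj('top',[(379.7,254),(396,281)],.018); print('lidlugs',L,L.mean(0),deg(L[0],L[1]))
T=unproj('top',[(391.5,181),(446,176),(453,237),(399,243)],.028); print('tray',T[:,:2],T.mean(0),deg(T[0],T[1]))
s=r.sense();print(R.from_quat(s['tcp_rot']).as_matrix())
```

```text
s1 [[0.6513 0.3074]
 [0.6535 0.2186]] 0.08881373598155952 -88.55618137792565
s2 [[0.5085 0.3396]
 [0.5154 0.252 ]] 0.08784087434453822 -85.48101928679716
s3 [[0.3568 0.3712]
 [0.3627 0.2814]] 0.08997585073105169 -86.255621700653
s1 nose [0.6492 0.152 ]
s2 nose [0.517  0.1835]
s3 nose [0.3703 0.2147]
screws [[ 0.762   0.0381]
 [ 0.7705 -0.0821]
 [ 0.3886  0.0114]
 [ 0.3947 -0.108 ]] [ 0.5789 -0.0352] 4.083024732125687 3.9340810168577067 -85.96422274744246
rim [[ 0.5259  0.0391]
 [ 0.53   -0.1175]
 [ 0.609  -0.0366]
 [ 0.4495 -0.0402]] [ 0.5286 -0.0388  0.195 ]
ear [[ 0.5803 -0.1501  0.195 ]] -65.07543750884284
spout [[ 0.5312 -0.0407  0.11  ]]
lidbar [[ 0.396  -0.21    0.048 ]
 [ 0.3438 -0.2381  0.048 ]] [ 0.3699 -0.224   0.048 ] -151.69273845134285
lidlugs [[ 0.4065 -0.2004  0.018 ]
 [ 0.3239 -0.2526  0.018 ]] [ 0.3652 -0.2265  0.018 ] -147.7096910334028
tray [[ 0.6372 -0.2342]
 [ 0.6585 -0.4102]
 [ 0.4647 -0.4306]
 [ 0.4423 -0.2589]] [ 0.5507 -0.3335  0.028 ] -83.10238617281567
[[-0.9709  0.2395 -0.0005]
 [ 0.2395  0.9709 -0.0017]
 [ 0.0001 -0.0018 -1.    ]]
```

```bash
cat >> h.py <<'E'
def go(p,yaw,src=None,qyaw=None):
    """tool shift (mm) and turn to bring TCP to p with tool y at world angle yaw (deg, mod 180)"""
    s=r.sense(); M=R.from_quat(s['tcp_rot']).as_matrix(); a=np.degrees(np.arctan2(M[1,1],M[0,1]))
    # ideal down frame
    y=np.array([np.cos(np.radians(a)),np.sin(np.radians(a)),0]); z=np.array([0,0,-1.]); x=np.cross(y,z)
    d=np.array(p)-s['tcp_pos']; t=a-yaw; t=(t+90)%180-90
    print('shift',np.round([d@x*1e3,d@y*1e3,d@z*1e3],1),'turn',round(t,1),'| at',np.round(s['tcp_pos'],4),'yaw',round(a,1),'j',np.round(s['joint_positions'],2),'gap',round(s['finger_gap'],3),'t',round(s['time_s'],1))
E
python3 - <<'E'
import sys;sys.path.insert(0,'.')
from h import *
go([.5092,.3306,.20],4.5)
E
```

```text
shift [-415.2 -231.5   37.7] turn 71.6 | at [0.1615 0.6548 0.2377] yaw 76.1 j [ 1.29  0.26  1.61 -0.    1.27 -0.04] gap 1.001 t 0.1
```

Emit:
{"op": "send_rows", "data": {"increments": [1, -415, -232, 38, 72, 1, -415, -232, 38, 72, 1, -415, -232, 38, 72, 1, -415, -232, 38, 72, 1, -415, -232, 38, 72, 1, -415, -232, 38, 72, 1, -415, -232, 38, 72, 1, -415, -232, 38, 72, 1, -415, -232, 38, 72, 1, -415, -232, 38, 72]}}

```text
time_s: 1.15
tcp_pos: [0.5111, 0.3277, 0.2]
tcp_rot: [0.682, 0.731, -0.0, 0.0]
ft_force: [0.1, 0.4, 0.4]
finger_gap: 0.998
grasp_force: 0.0
```

Run:
```python
import sys;sys.path.insert(0,'.')
from h import *
go([.5092,.3306,.20],4.5)
im=r.get_image('wrist');cv2.imwrite('pics/w1.png',im[:,:,::-1])
c=r.get_calibration('wrist');M=cv2.Rodrigues(c['rvec'])[0];print(-M.T@c['tvec'],M.T)
# predicted handle corners
P=[[.5085,.3396,.094],[.5154,.252,.094]]
print(proj('wrist',P,c));
```

```text
shift [ 3.1 -1.7  0. ] turn -0.6 | at [0.5111 0.3277 0.2   ] yaw 3.9 j [ 0.53  0.16  1.8  -0.    1.18  0.46] gap 0.998 t 1.1
[0.50926303 0.39964063 0.34547483] [[ 0.997625    0.0654564   0.0214434 ]
 [ 0.06886571 -0.95404919 -0.29162931]
 [ 0.00136905  0.29241341 -0.95629103]]
[[313.75435491 181.01103864]
 [315.20556106 271.79005209]]
```

View pics/w1.png

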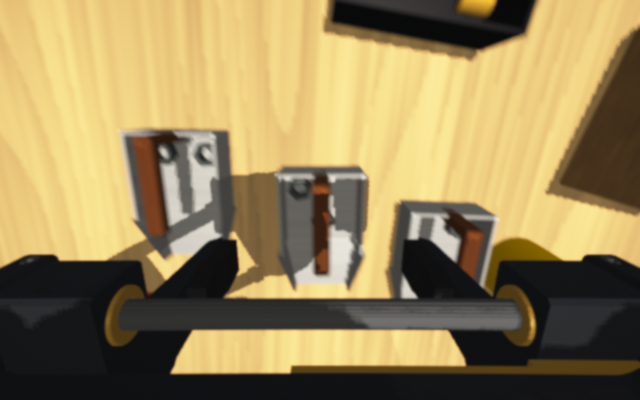

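Emit:
{"op": "send_rows", "data": {"increments": [1, 4, 1, 100, 0, 1, 4, 1, 100, 0, 1, 4, 1, 132, 0, 1, 4, 1, 132, 0, 0.3, 4, 1, 132, 0, 0, 4, 1, 132, 0, 0, 4, 1, 132, 0, 0, 4, 1, 132, 0, 0, 4, 1, 132, 0, 0, 4, 1, 132, 0]}}

```text
time_s: 2.2
tcp_pos: [0.51, 0.335, 0.0694]
tcp_rot: [0.681, 0.732, 0.001, 0.0]
ft_force: [0.3, -0.7, -0.3]
finger_gap: 0.477
grasp_force: 0.0
```

Emit:
{"op": "send_rows", "data": {"increments": [0, 0, 0, -15, 0, 0, 0, 0, -30, 0, 0, 0, 0, -45, 0, 0, 0, 0, -45, 0]}}

```text
time_s: 2.6
tcp_pos: [0.5121, 0.3362, 0.1179]
tcp_rot: [0.681, 0.732, 0.003, 0.001]
ft_force: [0.1, -0.1, 0.5]
finger_gap: 0.12
grasp_force: 0.0
```

Emit:
{"op": "send_rows", "data": {"increments": [0.6, 0, 0, 0, 0, 0.6, 0, 0, 0, 0, 0.6, 0, 0, 0, 0, 0.6, 0, 0, 0, 0, 0.6, 0, 0, 0, 0, 0.6, -2, 0, 20, 0, 0.6, -4, 0, 47, 0, 0.6, -4, 0, 47, 0, 0.6, -4, 0, 47, 0, 0, -4, 0, 47, 0]}}

```text
time_s: 3.6
tcp_pos: [0.5108, 0.3314, 0.0679]
tcp_rot: [0.681, 0.732, 0.001, 0.0]
ft_force: [-0.0, 0.3, 0.9]
finger_gap: 0.533
grasp_force: 0.0
```

Emit:
{"op": "send_rows", "data": {"increments": [0, 0, 0, 0, 0, 0, 0, 0, 0, 0, 0, 0, 0, 0, 0, 0, 0, 0, 0, 0, 0, 0, 0, 0, 0, 0, 0, 0, 0, 0, 0, 0, 0, 0, 0]}}

```text
time_s: 4.3
tcp_pos: [0.5102, 0.331, 0.0672]
tcp_rot: [0.681, 0.732, 0.0, 0.0]
ft_force: [-1.1, -0.2, 3.7]
finger_gap: 0.175
grasp_force: 30.0
```

Emit:
{"op": "send_rows", "data": {"increments": [0, 0, 0, -10, 0, 0, 0, 0, -25, 0, 0, 0, 0, -40, 0, 0, 0, 0, -40, 0, 0, 0, 0, -40, 0]}}

```text
time_s: 4.8
tcp_pos: [0.5106, 0.3312, 0.1079]
tcp_rot: [0.681, 0.732, 0.001, 0.0]
ft_force: [-0.6, 0.6, -3.0]
finger_gap: 0.177
grasp_force: 30.0
```

Run:
```python
import sys;sys.path.insert(0,'.')
from h import *
s=r.sense();print(s['ft_force'],s['torque'],s['grasp_force'],s['finger_gap'])
im=r.get_image('scene');crop(im,300,220,500,340,4,'s1.png',20)
```

```text
[-0.55131338  0.63587293 -2.95534173] [0.08133242 0.05254915 0.03150269] 29.99925434589386 0.17674380079815924
```

View pics/s1.png

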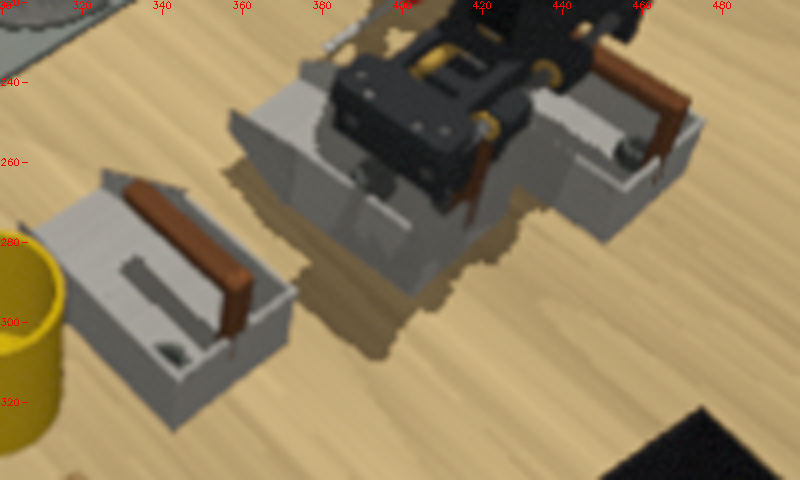

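Emit:
{"op": "send_rows", "data": {"increments": [0.165, 0, 0, 0, 0, 0.165, 0, 0, 0, 0]}}

```text
time_s: 5.05
tcp_pos: [0.5094, 0.3305, 0.1059]
tcp_rot: [0.681, 0.732, -0.001, -0.0]
ft_force: [-0.3, 0.2, -3.3]
finger_gap: 0.177
grasp_force: 30.0
```

Emit:
{"op": "send_rows", "data": {"increments": [0.175, 0, 0, 0, 0, 0.175, 0, 0, 0, 0]}}

```text
time_s: 5.25
tcp_pos: [0.5098, 0.3307, 0.1063]
tcp_rot: [0.681, 0.732, -0.0, -0.0]
ft_force: [0.6, -0.9, -2.7]
finger_gap: 0.177
grasp_force: 24.6
```

Emit:
{"op": "send_rows", "data": {"increments": [0.178, 0, 0, 0, 0, 0.178, 0, 0, 0, 0]}}

```text
time_s: 5.45
tcp_pos: [0.51, 0.3308, 0.1066]
tcp_rot: [0.681, 0.732, -0.0, -0.0]
ft_force: [1.0, -0.3, -3.2]
finger_gap: 0.179
grasp_force: 13.3
```

Emit:
{"op": "send_rows", "data": {"increments": [0.179, 0, 0, 0, 0, 0.179, 0, 0, 0, 0]}}

```text
time_s: 5.65
tcp_pos: [0.51, 0.3308, 0.1067]
tcp_rot: [0.681, 0.732, 0.0, 0.0]
ft_force: [-0.4, -0.4, -2.8]
finger_gap: 0.179
grasp_force: 9.6
```

Emit:
{"op": "send_rows", "data": {"increments": [0.18, 0, 0, 0, 0, 0.18, 0, 0, 0, 0]}}

```text
time_s: 5.85
tcp_pos: [0.5101, 0.3309, 0.1069]
tcp_rot: [0.681, 0.732, 0.0, 0.0]
ft_force: [-0.1, -0.3, -2.9]
finger_gap: 0.184
grasp_force: 5.9
```

Run:
```python
import sys;sys.path.insert(0,'.')
from h import *
s=r.sense();print(s['ft_force'],s['torque'],s['grasp_force'],s['finger_gap'])
im=r.get_image('scene');a=im
crop(im,320,220,460,320,3,'s2.png',20)
```

```text
[-0.09749397 -0.26189954 -2.88587296] [-0.01488033  0.1086469   0.00924949] 5.877050051931292 0.18402029046977003
```

View pics/s2.png

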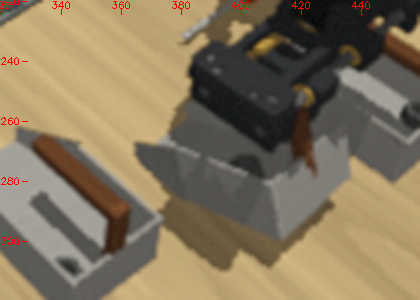

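Emit:
{"op": "send_rows", "data": {"increments": [0.1, 0, 0, 0, 0, 0.1, 0, 0, -20, 0, 0.1, 0, 0, -60, 0, 0.1, 0, 0, -100, 0, 0.1, 0, 0, -140, 0, 0.1, 0, 0, -180, 0, 0.1, 0, 0, -220, 0, 0.1, 0, 0, -260, 0, 0.1, -10, 0, -290, 0, 0.1, -30, 0, -300, 0]}}

```text
time_s: 6.9
tcp_pos: [0.5131, 0.3021, 0.4116]
tcp_rot: [0.68, 0.733, 0.004, 0.001]
ft_force: [0.3, 0.1, -2.1]
finger_gap: 0.177
grasp_force: 30.0
```

Emit:
{"op": "send_rows", "data": {"increments": [0.1, -30, 0, 0, 0, 0.1, -60, 0, 0, 0, 0.1, -95, 0, 0, 0, 0.1, -130, 0, 0, 0, 0.1, -165, 0, 0, 0, 0.1, -200, 0, 0, 0, 0.1, -230, -3, 0, 0, 0.1, -260, -6, 0, 0, 0.1, -280, -6, 0, 0, 0.1, -290, -6, 0, 0]}}

```text
time_s: 7.9
tcp_pos: [0.5269, 0.0095, 0.4065]
tcp_rot: [0.682, 0.732, -0.0, 0.0]
ft_force: [-0.2, -0.5, -3.1]
finger_gap: 0.175
grasp_force: 30.0
```

Run:
```python
import sys;sys.path.insert(0,'.')
from h import *
go([.526,.0105,.331],3.9)
s=r.sense();print(s['ft_force'],s['torque'],s['grasp_force'],s['finger_gap'])
im=r.get_image('scene')
crop(im,220,40,420,240,3,'s3.png',20)
```

```text
shift [ 1.1 -0.8 75.5] turn 0.1 | at [0.5269 0.0095 0.4065] yaw 4.0 j [-0.03 -0.08  1.67 -0.    1.55 -0.1 ] gap 0.175 t 7.9
[-0.22225334 -0.46595606 -3.10945484] [-0.02789187  0.08921163  0.01869546] 29.999933000653982 0.17479184376411905
```

View pics/s3.png

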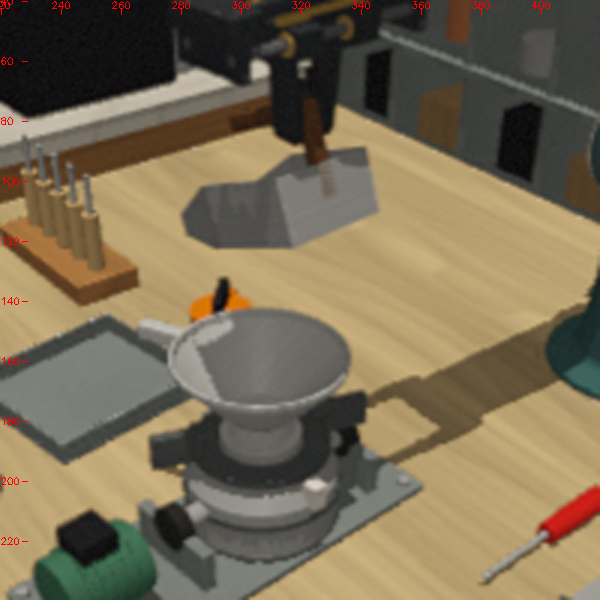

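Emit:
{"op": "send_rows", "data": {"increments": [0.1, 0, 0, 30, 0, 0.1, 0, 0, 62, 0, 0.1, 0, 0, 62, 0, 0.178, 0, 0, 62, 0, 0.178, 0, 0, 62, 0]}}

```text
time_s: 8.45
tcp_pos: [0.5281, 0.0117, 0.3468]
tcp_rot: [0.681, 0.732, 0.001, 0.001]
ft_force: [0.2, -0.3, -3.1]
finger_gap: 0.182
grasp_force: 13.5
```

Emit:
{"op": "send_rows", "data": {"increments": [0.18, 0, 0, 0, 0, 0.18, 0, 0, 0, 0]}}

```text
time_s: 8.65
tcp_pos: [0.5279, 0.0114, 0.3465]
tcp_rot: [0.681, 0.732, 0.001, 0.001]
ft_force: [-0.1, -0.1, -3.3]
finger_gap: 0.178
grasp_force: 5.9
```

Emit:
{"op": "send_rows", "data": {"increments": [0.1805, 0, 0, 0, 0, 0.1805, 0, 0, 0, 0]}}

```text
time_s: 8.85
tcp_pos: [0.5273, 0.0112, 0.3452]
tcp_rot: [0.681, 0.732, 0.0, 0.0]
ft_force: [0.6, -0.8, -2.9]
finger_gap: 0.183
grasp_force: 4.1
```

```bash
cat >> h.py <<'E'
def tilt(img,pivot_tcp,yaw):
    pass
E
python3 - <<'E'
import sys;sys.path.insert(0,'.')
from h import *
go([.526,.0105,.331],3.9)
s=r.sense();print(s['ft_force'],s['torque'],s['grasp_force'],s['finger_gap'])
im=r.get_image('scene')
crop(im,220,40,420,240,2.5,'s4.png',20)
E
```

```text
shift [-0.6 -1.4 14.2] turn 0.2 | at [0.5273 0.0112 0.3452] yaw 4.1 j [-0.03 -0.07  1.77  0.    1.44 -0.1 ] gap 0.183 t 8.8
[ 0.64592153 -0.75733432 -2.93173427] [-0.02954536  0.04474369 -0.04198497] 4.067130399416783 0.1828884415419484
```

View pics/s4.png

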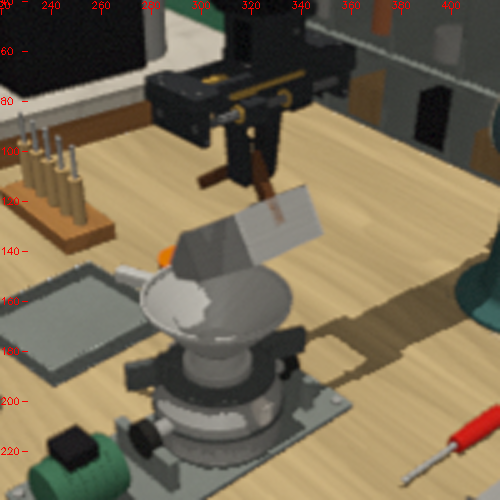

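Emit:
{"op": "send_rows", "data": {"increments": [0.1, 0, 0, 0, 0, 0.1, 0, 0, 18, 0, 0.1, 20, 0, 18, 0, 0.1, -20, 0, 18, 0, 0.1, 20, 0, 18, 0, 0.1, -20, 0, 18, 0, 0.1, 20, 0, 18, 0, 0.1, -20, 0, 18, 0, 0.1, 0, 0, 18, 0, 0.1, 0, 0, 18, 0]}}

```text
time_s: 9.9
tcp_pos: [0.5271, 0.012, 0.3269]
tcp_rot: [0.681, 0.732, 0.0, -0.0]
ft_force: [0.2, 0.7, -2.3]
finger_gap: 0.177
grasp_force: 30.0
```

```bash
cat >> h.py <<'E'
def handle(n='scene',yaw=4.0):
    """unproject brown handle pixels on the scoop's vertical mid plane; coordinates along heading and up relative to grasp point; heading = yaw-90"""
    s=r.sense(); c=r.get_calibration(n); im=r.get_image(n)
    g=s['tcp_pos']+[0,0,.0187]
    h=np.array([np.sin(np.radians(yaw)),-np.cos(np.radians(yaw)),0]); nrm=np.array([h[1],-h[0],0])*-1
    a=im.astype(int); m=(a[...,0]>a[...,1]*1.45)&(a[...,0]>a[...,2]*1.5)&(a[...,0]<150)&(a[...,0]>40)
    u0,v0=proj(n,[g],c)[0]; out=[]
    M=cv2.Rodrigues(c['rvec'])[0]; C=-M.T@c['tvec']
    for v,u in np.argwhere(m):
        if abs(u-u0)>60 or abs(v-v0)>60: continue
        d=np.array([(u-c['cx'])/c['fx'],(v-c['cy'])/c['fy'],1]); d[:2]/=1+c['k1']*(d[:2]@d[:2]); w=M.T@d
        P=C+w*((g-C)@nrm)/(w@nrm)-g; out.append([P@h*1e3,P[2]*1e3])
    return np.array(out)
def wt(): s=r.sense(); return np.round(s['ft_force'],2),np.round(s['torque'],3),round(s['grasp_force'],1),round(s['finger_gap'],4)
E
python3 - <<'E'
import sys;sys.path.insert(0,'.')
from h import *
print([wt()])
o=handle(); o=o[np.argsort(o[:,0])]; print(len(o)); print(np.round(o[::3]).astype(int).tolist())
print([wt()])
# nuts-coloured dark pixels? save
E
```

```text
[(array([ 0.17,  0.68, -2.35]), array([0.022, 0.052, 0.028]), 30.0, 0.1771)]
350
[[-138, 163], [-136, 162], [-134, 162], [-131, 161], [-129, 161], [-126, 162], [-28, -22], [-24, -23], [-24, -16], [-21, -22], [-21, -15], [-20, -7], [-18, -24], [-17, -16], [-17, -9], [-17, -1], [-14, -27], [-14, -20], [-14, -12], [-14, -5], [-13, 2], [-11, -24], [-11, -16], [-10, -9], [-10, -1], [-10, 6], [-7, -20], [-7, -12], [-7, -5], [-7, 2], [-6, 9], [-4, -16], [-4, -9], [-3, -1], [-3, 6], [0, -17], [0, -10], [0, 0], [31, -35], [38, -32], [38, -40], [42, -36], [45, -35], [46, -43], [49, -42], [49, -50], [53, -48], [57, -44], [57, -53], [61, -51], [64, -50], [65, -58], [78, -112], [94, -110], [99, -121], [115, -119], [116, -129], [160, 2], [163, 16], [164, 9], [165, 0], [168, 13], [169, 5], [171, 17], [172, 9], [173, 0], [176, 15], [177, 7], [177, -1], [180, 14], [181, 6], [182, -2], [185, 10], [186, 2], [187, -6], [189, 9], [190, 1], [191, -8], [194, 7], [195, -1], [196, -9], [198, 6], [199, -2], [200, -11], [203, 2], [204, -6], [205, -15], [207, 1], [208, -8], [210, -16], [212, -1], [213, -9], [214, -18], [217, -2], [218, -11], [219, -19], [220, -28], [222, -12], [224, -21], [225, -29], [227, -14], [228, -22], [230, -31], [232, -15], [233, -24], [234, -32], [237, -19], [238, -25], [239, -34], [241, -147], [243, -157], [247, -153], [249, -163], [252, -155], [254, -165], [258, -157], [259, -168]]
[(array([ 0.59, -0.59, -2.69]), array([-0.044,  0.033, -0.01 ]), 30.0, 0.1761)]
```

```bash
cat >> h.py <<'E'
def avgw(k=8):
    F=[]
    for _ in range(k): r.get_image('top'); s=r.sense(); F.append(np.r_[s['ft_force'],s['torque']])
    F=np.array(F); print('F',F.mean(0).round(3),'sd',F[:,2].std().round(2),'t',round(r.sense()['time_s'],1))
E
python3 - <<'E'
import sys;sys.path.insert(0,'.')
from h import *
avgw()
E
```

```text
F [-0.386 -0.171 -2.359 -0.075  0.058 -0.021] sd 0.4 t 10.3
```

Emit:
{"op": "send_rows", "data": {"increments": [0.1805, 0, 0, 0, 0, 0.1805, 0, 0, 0, 0, 0.1805, 0, 0, 0, 0, 0.1, 0, 0, 0, 0, 0.1, 20, 0, 0, 0, 0.1, -25, 0, 0, 0, 0.1, 20, 0, 0, 0, 0.1, -25, 0, 0, 0, 0.1, 20, 0, 0, 0, 0.1, -25, 0, 0, 0]}}

```text
time_s: 11.35
tcp_pos: [0.5291, -0.0023, 0.3268]
tcp_rot: [0.676, 0.737, 0.003, -0.003]
ft_force: [1.1, -2.1, -2.9]
finger_gap: 0.178
grasp_force: 30.0
```

Emit:
{"op": "send_rows", "data": {"increments": [0.1, 45, 0, 0, 0, 0.1, 0, 0, 0, 0, 0.1, 45, 0, 0, 0, 0.1, 0, 0, 0, 0, 0.1, 45, 0, 0, 0, 0.1, 0, 0, 0, 0, 0.1, 25, 0, 0, 0, 0.1, 25, 0, 0, 0, 0.1, 25, 0, 0, 0]}}

```text
time_s: 12.25
tcp_pos: [0.5271, 0.0113, 0.3267]
tcp_rot: [0.681, 0.733, -0.0, 0.0]
ft_force: [-0.8, -0.1, -1.8]
finger_gap: 0.176
grasp_force: 30.0
```

Run:
```python
import sys;sys.path.insert(0,'.')
from h import *
go([.526,.0105,.331],3.9)
avgw(10)
o=handle(); o=o[(abs(o[:,0])<100)&(o[:,0]>10)&(abs(o[:,1])<90)]; print(np.polyfit(o[:,0],o[:,1],1),o.mean(0))
```

```text
shift [-0.7 -1.2 -4.3] turn 0.3 | at [0.5271 0.0113 0.3267] yaw 4.2 j [-0.03 -0.06  1.8  -0.    1.4  -0.1 ] gap 0.176 t 12.2
F [-0.099  0.12  -2.128 -0.055  0.057 -0.007] sd 0.55 t 12.8
[-0.69202953 -9.56883427] [ 51.61013285 -45.28457042]
```

Emit:
{"op": "send_rows", "data": {"increments": [0.1, 0, 0, -40, 0, 0.1, 30, 0, -60, 0, 0.1, 80, 0, -60, 0, 0.1, 130, 0, -60, 0, 0.1, 170, 0, -60, 0, 0.1, 200, 0, -60, 0, 0.1, 200, 0, -60, 0, 0.1, 200, 0, -60, 0]}}

```text
time_s: 13.6
tcp_pos: [0.5125, 0.211, 0.3865]
tcp_rot: [0.68, 0.733, -0.0, 0.0]
ft_force: [0.4, -0.1, -3.1]
finger_gap: 0.177
grasp_force: 30.0
```

Run:
```python
import sys;sys.path.insert(0,'.')
from h import *
avgw(5)
t=r.get_image('top');s=r.get_image('scene');w=r.get_image('wrist')
def up(a,k): return cv2.resize(a,None,fx=k,fy=k,interpolation=cv2.INTER_CUBIC)
A=up(t[120:290,190:390],2); B=up(s[20:190,270:470],2); C=up(w[150:400,170:470],1); D=up(s[130:255,220:370],2)
H=np.zeros((600,800,3),np.uint8)
H[:340,:400]=A; H[:340,400:]=B; H[340:590,:300]=C; H[340:590,400:700]=D
cv2.imwrite('pics/m1.png',H[:,:,::-1])
```

```text
F [ 0.395  0.127 -2.429 -0.066  0.059  0.012] sd 0.38 t 13.8
```

View pics/m1.png

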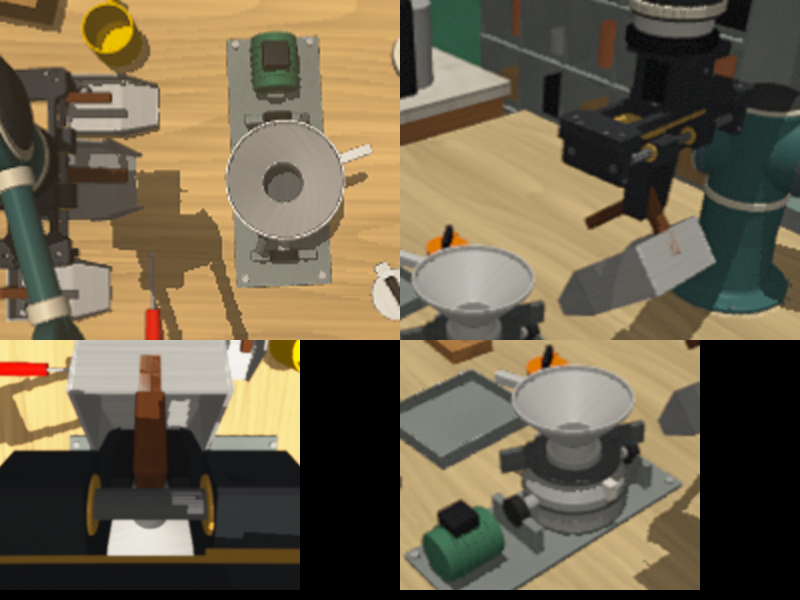

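Emit:
{"op": "send_rows", "data": {"increments": [0.1, -40, 0, 0, 0, 0.1, -85, 0, 0, 0, 0.1, -130, 0, 0, 0, 0.1, -175, 0, 0, 0, 0.1, -215, 0, 0, 0, 0.1, -235, 0, 20, 0, 0.1, -235, 0, 50, 0, 0.1, -235, 0, 70, 0, 0.178, -235, 0, 70, 0, 0.1805, -235, 0, 70, 0]}}

```text
time_s: 15.0
tcp_pos: [0.5296, -0.024, 0.3169]
tcp_rot: [0.681, 0.732, -0.0, -0.0]
ft_force: [0.2, 0.7, -1.5]
finger_gap: 0.18
grasp_force: 4.2
```

Emit:
{"op": "send_rows", "data": {"increments": [0.1805, 0, 0, 0, 0, 0.1805, -12, 0, 0, 0, 0.1805, -24, 0, -2, 0, 0.1805, -36, 0, -5, 0, 0.1805, -48, 0, -8, 0, 0.1805, -56, 0, -11, 0]}}

```text
time_s: 15.6
tcp_pos: [0.5339, -0.081, 0.3282]
tcp_rot: [0.681, 0.732, 0.0, 0.0]
ft_force: [1.0, 0.5, -2.7]
finger_gap: 0.18
grasp_force: 4.3
```

Run:
```python
import sys;sys.path.insert(0,'.')
from h import *
go([.529,-.0295,.331],3.9)
print(wt())
o=handle(); o=o[(abs(o[:,0])<100)&(o[:,0]>10)&(abs(o[:,1])<90)]; print(np.degrees(np.arctan(np.polyfit(o[:,0],o[:,1],1)[0])),o.mean(0),o.min(0),o.max(0))
```

```text
shift [51.8 -1.2 -2.8] turn 0.2 | at [ 0.5339 -0.081   0.3282] yaw 4.1 j [-0.2  -0.04  1.77 -0.    1.4  -0.27] gap 0.18 t 15.6
(array([ 0.99,  0.52, -2.68]), array([0.005, 0.096, 0.02 ]), 4.3, 0.1805)
45.87326058970147 [ 43.38306617 -37.84900023] [ 16.93914876 -73.92592609] [71.17815432 20.54275942]
```

Emit:
{"op": "send_rows", "data": {"increments": [0.1805, -8, 0, -1, 0, 0.1805, -16, 0, -2, 0, 0.1805, -22, 0, -3, 0, 0.1, -22, 0, -3, 0, 0.1, -22, 0, -3, 0]}}

```text
time_s: 16.15
tcp_pos: [0.5353, -0.1015, 0.3307]
tcp_rot: [0.681, 0.732, 0.0, -0.0]
ft_force: [-1.3, -0.5, -1.2]
finger_gap: 0.177
grasp_force: 30.0
```

Run:
```python
import sys;sys.path.insert(0,'.')
from h import *
go([.529,-.0295,.331],3.9)
avgw(6)
o=handle(); o=o[(abs(o[:,0])<100)&(o[:,0]>10)&(o[:,1]<-12)&(abs(o[:,1])<90)]; print(len(o),np.degrees(np.arctan(np.polyfit(o[:,0],o[:,1],1)[0])),o.mean(0),o.min(0),o.max(0))
t=r.get_image('top');s=r.get_image('scene');w=r.get_image('wrist')
def up(a,k): return cv2.resize(a,None,fx=k,fy=k,interpolation=cv2.INTER_CUBIC)
A=up(t[140:260,270:390],2); B=up(s[70:230,200:360],3.4)[:540,:540]; C=up(w[220:400,240:400],1.5)
H=np.zeros((544,800,3),np.uint8)
H[:240,:240]=A; H[:540,250:790]=B; H[250:520,:240]=C
cv2.imwrite('pics/m2.png',H[:,:,::-1])
```

```text
shift [72.3 -1.1 -0.3] turn 0.2 | at [ 0.5353 -0.1015  0.3307] yaw 4.1 j [-0.23 -0.03  1.76  0.    1.41 -0.31] gap 0.177 t 16.1
F [-0.148  0.669 -1.825  0.023  0.068 -0.016] sd 0.73 t 16.4
54 21.225898402457855 [ 47.68279857 -43.2754797 ] [ 12.62232862 -80.13894857] [ 99.99072115 -12.82536023]
```

View pics/m2.png

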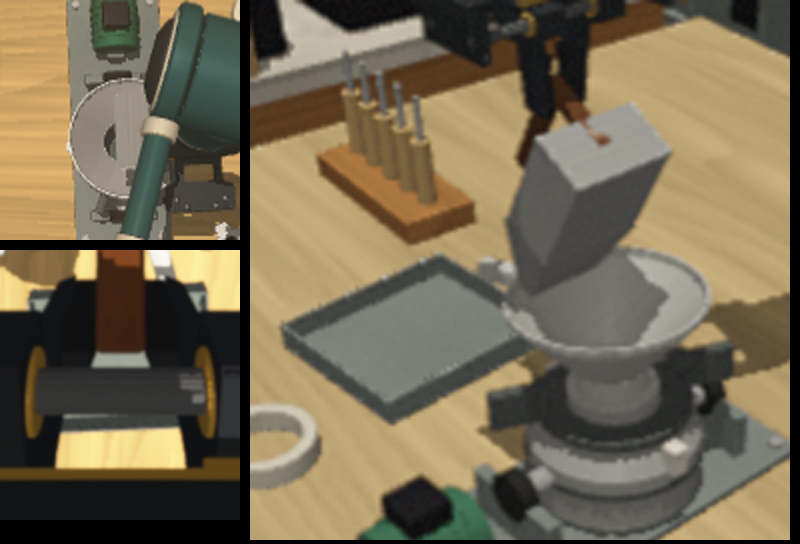

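Emit:
{"op": "send_rows", "data": {"increments": [0.178, 0, 0, 0, 0, 0.1805, 20, 0, 0, 0, 0.1805, 40, 0, 2, 0, 0.1805, 60, 0, 4, 0, 0.1805, 80, 0, 6, 0, 0.1805, 95, 0, 8, 0, 0.1805, 110, 0, 10, 0, 0.1805, 125, 0, 12, 0, 0.1805, 140, 0, 14, 0, 0.1805, 155, 0, 15, 0]}}

```text
time_s: 17.65
tcp_pos: [0.5241, 0.0541, 0.3157]
tcp_rot: [0.681, 0.732, 0.0, 0.0]
ft_force: [-0.3, 0.2, -1.8]
finger_gap: 0.182
grasp_force: 4.3
```

Emit:
{"op": "send_rows", "data": {"increments": [0.1805, 10, 0, 0, 0, 0.1805, 15, 0, 0, 0, 0.1, 15, 0, 0, 0, 0.1, 15, 0, 0, 0, 0.1, 15, 0, -30, 0, 0.1, 15, 0, -60, 0, 0.1, 20, 0, -70, 0, 0.1, 50, 0, -70, 0, 0.1, 80, 0, -70, 0, 0.1, 80, 0, -70, 0]}}

```text
time_s: 18.65
tcp_pos: [0.5179, 0.1355, 0.3849]
tcp_rot: [0.68, 0.733, 0.0, -0.001]
ft_force: [0.2, -0.6, -1.0]
finger_gap: 0.18
grasp_force: 30.0
```

Run:
```python
import sys;sys.path.insert(0,'.')
from h import *
go([.511,.331,.2],3.9)
avgw(6)
o=handle(); o=o[(abs(o[:,0])<90)&(o[:,0]>10)&(o[:,1]<-12)&(abs(o[:,1])<90)]; print(len(o),o.mean(0),o.min(0),o.max(0), np.degrees(np.arctan2(-o[:,1],o[:,0])).mean())
f=r.get_image('top'); g=r.get_image('scene'); cv2.imwrite('pics/t_a.png',f[:,:,::-1]); cv2.imwrite('pics/s_a.png',g[:,:,::-1])
```

```text
shift [195.5   7.8 184.9] turn 0.4 | at [0.5179 0.1355 0.3849] yaw 4.3 j [ 0.21 -0.06  1.69  0.    1.51  0.13] gap 0.18 t 18.6
F [ 0.407 -0.082 -2.162 -0.084  0.04  -0.018] sd 0.29 t 18.9
72 [ 49.55419093 -43.04751442] [ 28.50898779 -60.35481798] [ 72.01822491 -24.73546783] 41.1618708624993
```

Emit:
{"op": "send_rows", "data": {"increments": [0.1, 40, 2, 30, 0, 0.1, 80, 3, 70, 0, 0.1, 109, 4, 115, 0, 0.1, 109, 4, 160, 0, 0.1, 109, 4, 200, 0, 0.1, 109, 4, 230, 0, 0.1, 109, 4, 247, 0, 0.178, 109, 4, 247, 0, 0.18, 109, 4, 250, 0, 0.18, 112, 4, 253, 0]}}

```text
time_s: 20.1
tcp_pos: [0.5153, 0.2448, 0.1339]
tcp_rot: [0.681, 0.732, 0.001, 0.001]
ft_force: [0.5, 1.4, 0.7]
finger_gap: 0.181
grasp_force: 6.4
```

Emit:
{"op": "send_rows", "data": {"increments": [0.18, 15, 0, 6, 0, 0.18, 30, 0, 14, 0, 0.18, 42, 0, 22, 0, 0.18, 53, 0, 31, 0, 0.18, 63, 0, 41, 0, 0.18, 72, 0, 51, 0, 0.18, 80, 0, 62, 0, 0.18, 86, 0, 68, 0, 0.18, 87, 0, 68, 0]}}

```text
time_s: 21.0
tcp_pos: [0.5082, 0.3323, 0.0642]
tcp_rot: [0.681, 0.732, -0.0, 0.0]
ft_force: [1.6, -1.2, 1.3]
finger_gap: 0.181
grasp_force: 5.7
```

Run:
```python
import sys;sys.path.insert(0,'.')
from h import *
go([.511,.331,.068],3.9);print(wt())
o=handle(); o=o[(abs(o[:,0])<100)&(abs(o[:,1])<60)];print(len(o),o.min(0),o.max(0))
oo=o[o[:,0]>15]; print(oo.mean(0),np.degrees(np.arctan(np.polyfit(oo[:,0],oo[:,1],1)[0])))
```

```text
shift [-1.5  2.7 -3.8] turn 0.3 | at [0.5082 0.3323 0.0642] yaw 4.2 j [ 0.54  0.3   1.9  -0.    0.94  0.47] gap 0.181 t 21.0
(array([ 1.55, -1.18,  1.26]), array([-0.174, -0.155,  0.019]), 5.7, 0.1806)
22 [-7.00178055 -7.82815246] [83.56668118 16.00578916]
[74.86732748  9.59889516] -32.31311594216606
```

Emit:
{"op": "send_rows", "data": {"increments": [0.5, 0, 0, 0, 0, 0.5, 0, 0, 0, 0, 0.5, 0, 0, 0, 0, 0.5, 0, 0, 0, 0, 0.6, 0, 0, -40, 0, 0.7, 0, 0, -90, 0, 0.7, 40, 0, -135, 0, 0.7, 60, 0, -135, 0]}}

```text
time_s: 21.85
tcp_pos: [0.5067, 0.394, 0.207]
tcp_rot: [0.682, 0.732, 0.006, 0.001]
ft_force: [0.4, 0.8, -0.6]
finger_gap: 0.697
grasp_force: 0.0
```

```bash
cat >> h.py <<'E'
def bars(im=None,zz=.094):
    if im is None: im=r.get_image('top')
    a=im.astype(int); m=((a[...,0]>a[...,1]*1.4)&(a[...,0]>a[...,2]*1.6)&(a[...,0]<160)&(a[...,0]>60)).astype(np.uint8)
    n,l,st,ce=cv2.connectedComponentsWithStats(m)
    for i in range(1,n):
        if 60<st[i,4]<400 and 170<ce[i][0]<300:
            p=np.argwhere(l==i)[:,::-1].astype(float); w=unproj('top',p,zz)[:,:2]; c=w.mean(0)
            v=np.linalg.svd(w-c)[2][0]; v*=-np.sign(v[1]); t=(w-c)@v
            print('bar',ce[i].round(1),'tail',np.round(c+v*t.min(),4),'head',np.round(c+v*t.max(),4),'deg',round(np.degrees(np.arctan2(v[1],v[0])),1),'len',round(np.ptp(t),4))
E
python3 - <<'E'
import sys;sys.path.insert(0,'.')
from h import *
bars(cv2.imread('pics/top0.png')[:,:,::-1]);print()
bars()
go([.6527,.2984,.2],1.5)
E
```

```text
bar [229.3 168.4] tail [0.651  0.3061] head [0.6528 0.2185] deg -88.8 len 0.0876
bar [215.5 214.9] tail [0.5091 0.3396] head [0.5142 0.2534] deg -86.6 len 0.0864
bar [203.5 266. ] tail [0.3595 0.3699] head [0.3628 0.2843] deg -87.8 len 0.0857
bar [269.4 287.5] tail [0.3451 0.1361] head [0.2643 0.1274] deg -173.9 len 0.0812

bar [229.4 168.4] tail [0.6508 0.306 ] head [0.6529 0.2185] deg -88.6 len 0.0875
bar [218.2 215.4] tail [0.5068 0.3364] head [0.5134 0.2474] deg -85.8 len 0.0893
bar [203.5 266. ] tail [0.3598 0.3699] head [0.3628 0.2843] deg -88.0 len 0.0857
bar [265.9 291.7] tail [0.3439 0.1439] head [0.258 0.14 ] deg -177.4 len 0.086
shift [-109.7  139.4    6.1] turn 2.7 | at [0.5057 0.3977 0.2061] yaw 4.2 j [0.63 0.22 1.72 0.   1.19 0.55] gap 0.699 t 21.9
```

Emit:
{"op": "send_rows", "data": {"increments": [0.7, -40, 50, 6, 3, 0.7, -80, 100, 6, 3, 0.7, -110, 139, 10, 3, 0.7, -110, 139, 10, 3, 0.7, -110, 139, 50, 3, 0.7, -110, 139, 100, 3, 0.5, -110, 139, 138, 3, 0.4, -110, 139, 138, 3, 0.3, -110, 139, 138, 3, 0, -110, 139, 138, 3]}}

```text
time_s: 22.9
tcp_pos: [0.6522, 0.2927, 0.0648]
tcp_rot: [0.7, 0.714, 0.002, 0.001]
ft_force: [-0.6, -0.5, 0.9]
finger_gap: 0.364
grasp_force: 0.0
```

Emit:
{"op": "send_rows", "data": {"increments": [0, 0, 0, 0, 0, 0, 0, 0, 0, 0, 0, 0, 0, 0, 0, 0, 0, 0, 0, 0]}}

```text
time_s: 23.3
tcp_pos: [0.6521, 0.2927, 0.0646]
tcp_rot: [0.7, 0.714, 0.002, 0.001]
ft_force: [1.0, 0.1, 6.4]
finger_gap: 0.174
grasp_force: 30.0
```

Run:
```python
import sys;sys.path.insert(0,'.')
from h import *
go([.5295,.012,.4],1.5);print(wt())
```

```text
shift [-278.2 -128.3 -335.4] turn -0.3 | at [0.6521 0.2927 0.0646] yaw 1.2 j [0.39 0.47 1.66 0.   1.   0.37] gap 0.174 t 23.3
(array([1.01, 0.13, 6.45]), array([-0.028,  0.044,  0.032]), 30.0, 0.1737)
```

Emit:
{"op": "send_rows", "data": {"increments": [0, 0, 0, -20, 0, 0, 0, 0, -60, 0, 0, 0, 0, -105, 0, 0, 0, 0, -150, 0, 0, 0, 0, -195, 0, 0, 0, 0, -240, 0, 0, -15, -7, -285, 0, 0, -40, -18, -320, 0, 0, -70, -32, -335, 0, 0, -103, -47, -335, 0]}}

```text
time_s: 24.3
tcp_pos: [0.6055, 0.1877, 0.4006]
tcp_rot: [0.7, 0.715, 0.003, 0.001]
ft_force: [-0.2, 1.1, -2.6]
finger_gap: 0.173
grasp_force: 30.0
```

Emit:
{"op": "send_rows", "data": {"increments": [0, -35, -16, 0, 0, 0, -68, -31, 0, 0, 0, -100, -46, 0, 0, 0, -130, -60, 0, 0, 0, -155, -72, 0, 0, 0, -170, -79, 10, 0, 0, -175, -81, 30, 0, 0, -175, -81, 50, 0, 0.178, -175, -81, 50, 0, 0.178, -175, -81, 50, 0]}}

```text
time_s: 25.3
tcp_pos: [0.5271, 0.0114, 0.3463]
tcp_rot: [0.7, 0.714, -0.001, -0.001]
ft_force: [-0.7, 0.0, -2.1]
finger_gap: 0.178
grasp_force: 19.8
```

Run:
```python
import sys;sys.path.insert(0,'.')
from h import *
go([.5295,.012,.335],1.5);avgw(6);print(wt())
```

```text
shift [ 0.5  2.4 11.3] turn -0.4 | at [0.5271 0.0114 0.3463] yaw 1.1 j [-0.03 -0.07  1.77  0.    1.44 -0.05] gap 0.178 t 25.3
F [ 4.800e-02  1.850e-01 -2.287e+00 -1.000e-03  9.000e-02  0.000e+00] sd 0.48 t 25.6
(array([-0.3 ,  0.84, -2.81]), array([-0.012,  0.048, -0.018]), 9.5, 0.1815)
```

Emit:
{"op": "send_rows", "data": {"increments": [0.18, 0, 0, 0, 0, 0.1805, 0, 0, 0, 0, 0.1805, 0, 0, 0, 0, 0.1805, 0, 0, 0, 0, 0.1805, 0, 0, 0, 0, 0.1805, 0, 0, 0, 0]}}

```text
time_s: 26.2
tcp_pos: [0.5277, 0.0113, 0.3467]
tcp_rot: [0.7, 0.714, -0.0, 0.0]
ft_force: [-0.3, 0.2, -2.6]
finger_gap: 0.185
grasp_force: 3.5
```

Run:
```python
import sys;sys.path.insert(0,'.')
from h import *
print(wt())
def ang(yaw):
    o=handle(yaw=yaw); o=o[(o[:,0]<90)&(o[:,0]>15)&(abs(o[:,1])<90)]; print(len(o),o.mean(0),o.min(0),o.max(0), np.degrees(np.arctan2(-o[:,1],o[:,0])).mean())
ang(1.1)
```

```text
(array([-0.34,  0.22, -2.61]), array([-0.112,  0.061, -0.031]), 3.5, 0.185)
35 [ 51.44180699 -44.49234003] [ 39.04523152 -56.87812577] [ 66.69390771 -31.056296  ] 40.81289473750819
```

Emit:
{"op": "send_rows", "data": {"increments": [0.1805, -20, 0, 15, 0, 0.1805, -36, 0, 30, 0, 0.1805, -48, 0, 30, 0, 0.1805, -60, 0, 28, 0, 0.1805, -72, 0, 25, 0, 0.1805, -84, 0, 22, 0, 0.1805, -94, 0, 19, 0, 0.1805, -102, 0, 17, 0, 0.1805, -110, 0, 15, 0, 0.1805, -114, 0, 15, 0]}}

```text
time_s: 27.25
tcp_pos: [0.5303, -0.1034, 0.3322]
tcp_rot: [0.7, 0.714, 0.0, 0.0]
ft_force: [0.7, 0.5, -2.3]
finger_gap: 0.181
grasp_force: 3.8
```

```bash
cat >> h.py <<'E'
def ang(yaw):
    o=handle(yaw=yaw); o=o[(o[:,0]<90)&(o[:,0]>8)&(o[:,1]<-10)&(o[:,1]>-90)]; print(len(o),o.mean(0),o.min(0),o.max(0), 'tilt',np.degrees(np.arctan2(-o[:,1],o[:,0])).mean())
E
python3 - <<'E'
import sys;sys.path.insert(0,'.')
from h import *
print(wt()); ang(1.1)
E
```

```text
(array([ 0.7 ,  0.53, -2.25]), array([0.037, 0.052, 0.001]), 3.8, 0.1809)
42 [ 59.8976827  -30.87037832] [ 22.87485533 -69.67409983] [ 89.97990878 -10.50407191] tilt 30.169067357521612
```

Emit:
{"op": "send_rows", "data": {"increments": [0.1, 0, 0, 0, 0, 0.1, 0, 0, 0, 0, 0.1, 0, 0, -15, 0, 0.1, 0, 0, 0, 0, 0.1, 0, 0, -15, 0, 0.1, 0, 0, 0, 0, 0.1, 0, 0, 0, 0]}}

```text
time_s: 28.0
tcp_pos: [0.5293, -0.1024, 0.3297]
tcp_rot: [0.7, 0.714, -0.001, -0.001]
ft_force: [0.4, -0.4, -1.7]
finger_gap: 0.181
grasp_force: 30.0
```

Run:
```python
import sys;sys.path.insert(0,'.')
from h import *
avgw(6)
o=handle(yaw=1.1);o=o[(o[:,0]<48)&(o[:,0]>3)&(o[:,1]<-12)&(o[:,1]>-95)];print(o[np.argsort(o[:,1])][::2].round().astype(int).tolist())
```

```text
F [ 0.3    0.604 -1.33   0.026  0.046 -0.007] sd 0.37 t 28.3
[[44, -62], [43, -56], [43, -53], [43, -50], [38, -45], [38, -43], [33, -41], [29, -39], [24, -38], [24, -35]]
```

Emit:
{"op": "send_rows", "data": {"increments": [0.178, 0, 0, 0, 0, 0.1805, -5, 0, 0, 0, 0.1805, -12, 0, 2, 0, 0.1805, -18, 0, 3, 0, 0.1, -18, 0, 3, 0, 0.1, -18, 0, 3, 0, 0.1, -16, 0, -15, 0, 0.1, -18, 0, 3, 0, 0.1, -16, 0, -15, 0, 0.1, -18, 0, 3, 0]}}

```text
time_s: 29.35
tcp_pos: [0.5326, -0.121, 0.3334]
tcp_rot: [0.7, 0.714, 0.002, 0.004]
ft_force: [-4.3, 1.1, 5.1]
finger_gap: 0.177
grasp_force: 30.0
```

Run:
```python
import sys;sys.path.insert(0,'.')
from h import *
go([.53,-.12,.33],1.1)
o=handle(yaw=1.1);o=o[(o[:,0]<48)&(o[:,0]>3)&(o[:,1]<-12)&(o[:,1]>-95)];print(o[np.argsort(o[:,1])][::2].round().astype(int).tolist())
```

```text
shift [ 1.  -2.6  3.4] turn 0.1 | at [ 0.5326 -0.121   0.3334] yaw 1.2 j [-0.27 -0.03  1.76  0.    1.41 -0.29] gap 0.177 t 29.4
[[45, -56], [44, -50], [39, -42], [34, -38], [33, -35], [29, -33]]
```

Emit:
{"op": "send_rows", "data": {"increments": [0.1, 10, 0, 0, 0, 0.178, 20, 0, 0, 0, 0.1805, 40, 0, 2, 0, 0.1805, 60, 0, 4, 0, 0.1805, 80, 0, 6, 0, 0.1805, 100, 0, 8, 0, 0.1805, 115, 0, 10, 0, 0.1805, 130, 0, 12, 0, 0.1805, 145, 0, 14, 0, 0.1805, 160, 0, 16, 0]}}

```text
time_s: 30.4
tcp_pos: [0.5271, 0.0405, 0.3125]
tcp_rot: [0.7, 0.714, -0.0, -0.0]
ft_force: [0.1, 0.1, -2.1]
finger_gap: 0.179
grasp_force: 3.7
```

Emit:
{"op": "send_rows", "data": {"increments": [0.1805, 12, 0, 0, 0, 0.1805, 25, 0, 0, 0, 0.1, 25, 0, 0, 0, 0.1, 25, 0, 0, 0, 0.1, 25, 0, -30, 0, 0.1, 25, 0, -60, 0, 0.1, 30, 0, -70, 0, 0.1, 70, 0, -70, 0, 0.1, 110, 0, -70, 0, 0.1, 110, 0, -70, 0]}}

```text
time_s: 31.4
tcp_pos: [0.5246, 0.1529, 0.3819]
tcp_rot: [0.699, 0.715, 0.0, -0.001]
ft_force: [-0.2, -0.5, -1.7]
finger_gap: 0.173
grasp_force: 30.0
```

Run:
```python
import sys;sys.path.insert(0,'.')
from h import *
go([.6505,.205,.14],1.5)
avgw(8); ang(1.1)
t=r.get_image('top');s=r.get_image('scene');w=r.get_image('wrist')
for k,i in zip('tsw',(t,s,w)): cv2.imwrite(f'pics/{k}_b.png',i[:,:,::-1])
# compare funnel area in top with initial
a=cv2.imread('pics/top0.png')[:,:,::-1].astype(int)
d=np.abs(t.astype(int)-a).sum(2); print('funnel diff',[(y,[int(d[y:y+8,x:x+8].mean()) for x in range(296,372,8)]) for y in range(176,248,8)])
```

```text
shift [ 49.2 127.1 241.9] turn -0.2 | at [0.5246 0.1529 0.3819] yaw 1.3 j [ 0.24 -0.04  1.68  0.    1.5   0.21] gap 0.173 t 31.4
F [ 0.483 -0.176 -1.947 -0.082  0.055  0.037] sd 0.58 t 31.8
62 [ 50.39981043 -38.26381142] [ 33.10125394 -54.39128806] [ 68.40539332 -21.49757479] tilt 37.137977772424605
funnel diff [(176, [47, 40, 45, 58, 87, 77, 56, 51, 50, 51]), (184, [48, 43, 59, 43, 46, 51, 71, 68, 51, 59]), (192, [48, 41, 38, 40, 43, 48, 50, 73, 119, 135]), (200, [118, 44, 41, 34, 31, 51, 52, 55, 145, 111]), (208, [157, 42, 41, 46, 29, 47, 52, 51, 145, 109]), (216, [140, 79, 46, 59, 50, 53, 51, 49, 55, 51]), (224, [186, 161, 54, 46, 45, 50, 50, 42, 48, 51]), (232, [178, 159, 131, 83, 63, 63, 52, 36, 49, 50]), (240, [164, 149, 111, 16, 27, 22, 37, 48, 49, 49])]
```

Emit:
{"op": "send_rows", "data": {"increments": [0.1, 20, 40, 20, 0, 0.1, 40, 80, 50, 0, 0.1, 60, 115, 95, 0, 0.1, 64, 127, 140, 0, 0.1, 64, 127, 185, 0, 0.1, 64, 127, 225, 0, 0.1, 64, 127, 248, 0, 0.178, 64, 127, 252, 0, 0.18, 64, 127, 255, 0, 0.18, 64, 127, 258, 0]}}

```text
time_s: 33.0
tcp_pos: [0.652, 0.2166, 0.1267]
tcp_rot: [0.7, 0.714, 0.002, 0.0]
ft_force: [-1.0, 3.5, 6.3]
finger_gap: 0.181
grasp_force: 6.1
```

Emit:
{"op": "send_rows", "data": {"increments": [0.18, 10, 0, 7, 0, 0.18, 19, 0, 13, 0, 0.18, 30, 0, 20, 0, 0.18, 40, 0, 28, 0, 0.18, 50, 0, 37, 0, 0.18, 58, 0, 47, 0, 0.18, 66, 0, 56, 0, 0.18, 73, 0, 62, 0, 0.18, 73, 0, 62, 0]}}

```text
time_s: 33.9
tcp_pos: [0.6491, 0.2893, 0.0616]
tcp_rot: [0.7, 0.714, -0.001, 0.0]
ft_force: [0.4, -0.6, -1.7]
finger_gap: 0.18
grasp_force: 4.5
```

Emit:
{"op": "send_rows", "data": {"increments": [0.5, 0, 0, 0, 0, 0.5, 0, 0, 0, 0, 0.5, 0, 0, 0, 0, 0.5, 0, 0, 0, 0, 0.6, 0, 0, -40, 0, 0.7, 0, 0, -90, 0, 0.7, 40, 0, -135, 0, 0.7, 60, 0, -135, 0, 0.7, 60, 0, -135, 0]}}

```text
time_s: 34.8
tcp_pos: [0.6494, 0.3526, 0.202]
tcp_rot: [0.699, 0.715, 0.004, 0.001]
ft_force: [-1.1, 0.3, 0.3]
finger_gap: 0.7
grasp_force: 0.0
```

Run:
```python
import sys;sys.path.insert(0,'.')
from h import *
bars()
go([.3600,.3615,.2],2.5)
```

```text
bar [231.2 169.5] tail [0.6479 0.2999] head [0.6494 0.2122] deg -89.0 len 0.0877
bar [218.4 215.4] tail [0.5069 0.3336] head [0.5137 0.2474] deg -85.4 len 0.0865
bar [207.3 266. ] tail [0.3606 0.3493] head [0.3626 0.2843] deg -88.2 len 0.065
bar [266.  288.8] tail [0.3441 0.1446] head [0.2579 0.1382] deg -175.8 len 0.0865
shift [  17.5 -288.1   -0.6] turn -1.2 | at [0.6484 0.3503 0.1994] yaw 1.3 j [ 0.46  0.4   1.5  -0.    1.24  0.44] gap 0.706 t 34.9
```

Emit:
{"op": "send_rows", "data": {"increments": [0.7, 4, -50, 0, 0, 0.7, 8, -100, 0, 0, 0.7, 12, -150, 0, 0, 0.7, 14, -200, 0, 0, 0.7, 18, -250, 0, -1, 0.7, 21, -288, 0, -1, 0.7, 21, -288, 20, -1, 0.7, 21, -288, 65, -1, 0.6, 21, -288, 110, -1, 0.5, 21, -288, 132, -1]}}

```text
time_s: 35.85
tcp_pos: [0.3565, 0.36, 0.0606]
tcp_rot: [0.694, 0.72, -0.004, 0.0]
ft_force: [-1.2, -0.2, 0.4]
finger_gap: 0.54
grasp_force: 0.0
```

Emit:
{"op": "send_rows", "data": {"increments": [0.4, 0, 0, 0, 0, 0.3, 0, 0, 0, 0, 0, 0, 0, 0, 0, 0, 0, 0, 0, 0, 0, 0, 0, 0, 0, 0, 0, 0, 0, 0, 0, 0, 0, 0, 0]}}

```text
time_s: 36.55
tcp_pos: [0.3608, 0.365, 0.0675]
tcp_rot: [0.694, 0.72, 0.002, 0.0]
ft_force: [-1.0, -1.2, 6.6]
finger_gap: 0.177
grasp_force: 30.0
```

Run:
```python
import sys;sys.path.insert(0,'.')
from h import *
go([.5295,.012,.4],2.5);print(wt())
```

```text
shift [-359.   155.3 -332.5] turn -0.4 | at [0.3608 0.365  0.0675] yaw 2.1 j [ 0.74  0.13  2.11 -0.    0.9   0.71] gap 0.177 t 36.5
(array([-1.01, -1.24,  6.57]), array([-0.235,  0.141, -0.057]), 30.0, 0.1771)
```

Emit:
{"op": "send_rows", "data": {"increments": [0, 0, 0, -20, 0, 0, 0, 0, -60, 0, 0, 0, 0, -105, 0, 0, 0, 0, -150, 0, 0, 0, 0, -195, 0, 0, 0, 0, -240, 0, 0, -15, 7, -285, 0, 0, -40, 18, -320, 0, 0, -70, 30, -335, 0, 0, -105, 45, -335, 0]}}

```text
time_s: 37.55
tcp_pos: [0.4095, 0.2609, 0.4044]
tcp_rot: [0.693, 0.721, 0.003, 0.001]
ft_force: [0.1, 0.4, -3.3]
finger_gap: 0.175
grasp_force: 30.0
```

Emit:
{"op": "send_rows", "data": {"increments": [0, -35, 15, 0, 0, 0, -70, 30, 0, 0, 0, -105, 45, 0, 0, 0, -140, 60, 0, 0, 0, -175, 76, 0, 0, 0, -205, 89, 0, 0, 0, -230, 100, 0, 0, 0, -248, 108, 5, 0, 0, -254, 110, 20, 0, 0, -254, 110, 40, 0]}}

```text
time_s: 38.55
tcp_pos: [0.5282, 0.0105, 0.3599]
tcp_rot: [0.694, 0.72, 0.0, 0.0]
ft_force: [0.3, 0.1, -2.4]
finger_gap: 0.173
grasp_force: 30.0
```

Run:
```python
import sys;sys.path.insert(0,'.')
from h import *
go([.5295,.012,.345],2.5);avgw(6)
```

```text
shift [ 1.5  1.3 14.9] turn -0.4 | at [0.5282 0.0105 0.3599] yaw 2.1 j [-0.03 -0.07  1.75  0.    1.46 -0.06] gap 0.173 t 38.5
F [-3.890e-01 -1.000e-03 -3.627e+00  7.000e-02  1.040e-01 -7.000e-03] sd 1.33 t 38.9
```

Emit:
{"op": "send_rows", "data": {"increments": [0.178, 0, 0, 12, 0, 0.178, 0, 0, 12, 0, 0.178, 0, 0, 12, 0, 0.18, 0, 0, 12, 0, 0.18, 0, 0, 12, 0, 0.1805, 0, 0, 12, 0, 0.1805, 0, 0, 12, 0, 0.1805, 0, 0, 12, 0, 0.1805, 0, 0, 12, 0, 0.1805, 0, 0, 12, 0]}}

```text
time_s: 39.85
tcp_pos: [0.528, 0.0111, 0.3487]
tcp_rot: [0.694, 0.72, -0.0, 0.0]
ft_force: [-0.0, 0.7, -2.8]
finger_gap: 0.18
grasp_force: 4.2
```

Run:
```python
import sys;sys.path.insert(0,'.')
from h import *
print(wt()); ang(2.1)
```

```text
(array([-0.  ,  0.74, -2.77]), array([-0.102,  0.021, -0.043]), 4.2, 0.1802)
50 [ 51.17334508 -48.38888649] [ 30.21671478 -64.76121443] [ 68.79734679 -32.34495835] tilt 43.46981014974823
```

Emit:
{"op": "send_rows", "data": {"increments": [0.1805, -20, 0, 15, 0, 0.1805, -36, 0, 30, 0, 0.1805, -48, 0, 30, 0, 0.1805, -60, 0, 28, 0, 0.1805, -72, 0, 25, 0, 0.1805, -84, 0, 22, 0, 0.1805, -94, 0, 20, 0, 0.1805, -104, 0, 18, 0, 0.1805, -112, 0, 17, 0, 0.1805, -118, 0, 17, 0]}}

```text
time_s: 40.9
tcp_pos: [0.5326, -0.1075, 0.332]
tcp_rot: [0.694, 0.72, 0.0, 0.0]
ft_force: [-0.1, 1.1, -2.1]
finger_gap: 0.181
grasp_force: 4.4
```

Emit:
{"op": "send_rows", "data": {"increments": [0.1805, -5, 0, 0, 0, 0.1, -5, 0, 0, 0, 0.1, -5, 0, 0, 0, 0.1, -3, 0, -15, 0, 0.1, -5, 0, 0, 0, 0.1, -3, 0, -15, 0, 0.1, -5, 0, 0, 0, 0.1, -3, 0, -15, 0, 0.1, -5, 0, 0, 0, 0.1, -3, 0, -10, 0]}}

```text
time_s: 41.9
tcp_pos: [0.5309, -0.1097, 0.3383]
tcp_rot: [0.694, 0.72, -0.002, -0.002]
ft_force: [-0.6, 0.5, -2.4]
finger_gap: 0.179
grasp_force: 30.0
```

Run:
```python
import sys;sys.path.insert(0,'.')
from h import *
go([.53,-.1,.33],2.5);avgw(6)
s=r.get_image('scene'); cv2.imwrite('pics/s_c.png',s[:,:,::-1])
o=handle(yaw=1.1);o=o[(o[:,0]<48)&(o[:,0]>3)&(o[:,1]<-12)&(o[:,1]>-95)];print(o[np.argsort(o[:,1])][::2].round().astype(int).tolist())
```

```text
shift [ 9.7 -0.6  8.3] turn -0.4 | at [ 0.5309 -0.1097  0.3383] yaw 2.1 j [-0.25 -0.03  1.75 -0.    1.43 -0.29] gap 0.179 t 41.9
F [ 0.127 -0.039 -1.843 -0.142  0.057 -0.006] sd 0.29 t 42.2
[[31, -47], [26, -42], [22, -41], [17, -39], [26, -37], [21, -35], [8, -33], [8, -30]]
```

Emit:
{"op": "send_rows", "data": {"increments": [0.1, 0, 0, 8, 0, 0.178, 10, 0, 8, 0, 0.1805, 30, 0, 8, 0, 0.1805, 50, 0, 12, 0, 0.1805, 70, 0, 14, 0, 0.1805, 90, 0, 16, 0, 0.1805, 105, 0, 18, 0, 0.1805, 120, 0, 20, 0, 0.1805, 135, 0, 22, 0, 0.1805, 150, 0, 24, 0]}}

```text
time_s: 43.3
tcp_pos: [0.5269, 0.0412, 0.3176]
tcp_rot: [0.694, 0.72, 0.0, 0.0]
ft_force: [0.1, -0.0, -0.3]
finger_gap: 0.18
grasp_force: 4.3
```

Emit:
{"op": "send_rows", "data": {"increments": [0.1805, 12, 0, 0, 0, 0.1805, 25, 0, 0, 0, 0.1, 25, 0, 0, 0, 0.1, 25, 0, 0, 0, 0.1, 25, 0, -30, 0, 0.1, 25, 0, -60, 0, 0.1, 30, 0, -70, 0, 0.1, 70, 0, -70, 0, 0.1, 110, 0, -70, 0, 0.1, 110, 0, -70, 0]}}

```text
time_s: 44.3
tcp_pos: [0.5222, 0.1537, 0.3868]
tcp_rot: [0.693, 0.721, 0.0, -0.001]
ft_force: [0.5, 0.2, -2.5]
finger_gap: 0.178
grasp_force: 30.0
```

Run:
```python
import sys;sys.path.insert(0,'.')
from h import *
go([.361,.282,.134],2.5)
ang(2.1)
t=r.get_image('top');s=r.get_image('scene')
def up(a,k): return cv2.resize(a,None,fx=k,fy=k,interpolation=cv2.INTER_CUBIC)
A=up(t[130:300,290:470],2.2)
B=up(s[120:330,200:380],2.2)
H=np.zeros((470,800,3),np.uint8); H[:A.shape[0],:A.shape[1]]=A; H[:B.shape[0],400:400+B.shape[1]]=B
cv2.imwrite('pics/m3.png',H[:,:,::-1])
```

```text
shift [ 134.8 -155.8  252.8] turn -0.2 | at [0.5222 0.1537 0.3868] yaw 2.3 j [ 0.24 -0.04  1.67  0.    1.51  0.2 ] gap 0.178 t 44.3
78 [ 49.28135391 -45.97198129] [ 28.55229595 -65.44750794] [ 71.52056724 -26.04153586] tilt 43.16734972127314
```

View pics/m3.png

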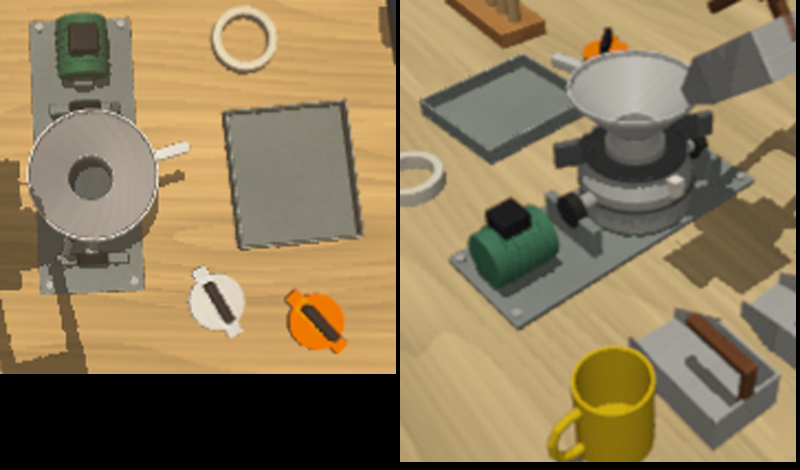

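Emit:
{"op": "send_rows", "data": {"increments": [0.1, 40, -48, 20, 0, 0.1, 75, -92, 45, 0, 0.1, 105, -130, 85, 0, 0.1, 127, -156, 130, 0, 0.1, 127, -156, 175, 0, 0.1, 127, -156, 215, 0, 0.1, 127, -156, 240, 0, 0.178, 127, -156, 245, 0, 0.18, 127, -156, 249, 0, 0.18, 128, -156, 252, 0]}}

```text
time_s: 45.45
tcp_pos: [0.3635, 0.2726, 0.1375]
tcp_rot: [0.694, 0.72, 0.001, -0.0]
ft_force: [-2.8, 3.5, 7.5]
finger_gap: 0.181
grasp_force: 8.8
```

Emit:
{"op": "send_rows", "data": {"increments": [0.18, 15, 0, 7, 0, 0.18, 32, 0, 16, 0, 0.18, 44, 0, 24, 0, 0.18, 55, 0, 33, 0, 0.18, 65, 0, 43, 0, 0.18, 75, 0, 54, 0, 0.18, 83, 0, 64, 0, 0.18, 90, 0, 70, 0, 0.18, 90, 0, 70, 0]}}

```text
time_s: 46.35
tcp_pos: [0.3591, 0.3629, 0.0652]
tcp_rot: [0.693, 0.721, 0.0, 0.0]
ft_force: [1.4, -1.1, 0.6]
finger_gap: 0.178
grasp_force: 5.7
```

Emit:
{"op": "send_rows", "data": {"increments": [0.5, 0, 0, 0, 0, 0.5, 0, 0, 0, 0, 0.5, 0, 0, 0, 0, 0.5, 0, 0, 0, 0, 0.6, 0, 0, -40, 0, 0.7, 0, 0, -90, 0, 0.7, -20, 0, -135, 0, 0.7, -60, 0, -180, 0, 0.7, -110, 0, -200, 0, 0.7, -160, 0, -200, 0]}}

```text
time_s: 47.35
tcp_pos: [0.3659, 0.2141, 0.2688]
tcp_rot: [0.693, 0.721, 0.004, 0.001]
ft_force: [0.3, -0.5, -0.6]
finger_gap: 0.698
grasp_force: 0.0
```

Run:
```python
import sys;sys.path.insert(0,'.')
from h import *
bars(); go([.4,.1,.3],2.5)
cv2.imwrite('pics/t_d.png',r.get_image('top')[:,:,::-1])
```

```text
bar [231.5 169.6] tail [0.6471 0.2997] head [0.6497 0.2123] deg -88.3 len 0.0874
bar [218.1 215.4] tail [0.507  0.3336] head [0.5133 0.2474] deg -85.8 len 0.0864
bar [266.  289.2] tail [0.3441 0.1443] head [0.2579 0.139 ] deg -176.5 len 0.0863
shift [-108.4   30.8  -32.4] turn -0.5 | at [0.3654 0.2072 0.2676] yaw 2.0 j [ 0.46 -0.26  2.07 -0.01  1.32  0.43] gap 0.698 t 47.4
```

Run:
```python
import sys;sys.path.insert(0,'.')
from h import *
im=cv2.imread('pics/t_d.png')[:,:,::-1]
# ear: bright pixels right of rim
a=im.astype(int); sub=a[180:215,359:385]; m=(sub.min(2)>165)&(sub.max(2)-sub.min(2)<40)
p=np.argwhere(m)[:,::-1]+[359,180]; print(len(p),p.min(0),p.max(0))
w=unproj('top',p,.195)[:,:2]
f=unproj('top',[(302.2,209.5),(361.5,209.5),(332,179.7),(332,239)],.195)[:,:2]; print(f)
c=np.array([(f[2,0]+f[3,0])/2,(f[0,1]+f[1,1])/2]); print('c',c)
rr=np.linalg.norm(w-c,axis=1); print(rr.min(),rr.max())
w=w[rr>.085]; 
d=w-c; th=np.degrees(np.arctan2(d[:,1],d[:,0])); print('ear ang',th.mean(),np.median(th))
A=np.radians(np.median(th)); g=c+.106*np.array([np.cos(A),np.sin(A)]); print('grip',g)
go([*g,.30],np.degrees(A)+90)
```

```text
77 [359 195] [375 214]
[[ 0.52720302  0.0399207 ]
 [ 0.53140734 -0.11881205]
 [ 0.60989798 -0.0379696 ]
 [ 0.45086748 -0.04149236]]
c [ 0.53038273 -0.03944568]
0.07803936404549941 0.12155488255839453
ear ang -71.32750784267199 -71.34499025412265
grip [ 0.56428885 -0.13987662]
shift [-356.2  187.9  -33.6] turn -16.8 | at [0.3651 0.2102 0.2664] yaw 1.8 j [ 0.46 -0.25  2.07 -0.    1.32  0.43] gap 0.694 t 47.5
```

Emit:
{"op": "send_rows", "data": {"increments": [0.5, -40, 21, -34, -5, 0.5, -84, 44, -34, -10, 0.5, -128, 68, -34, -17, 0.5, -172, 91, -34, -17, 0.5, -216, 114, -34, -17, 0.5, -260, 137, -34, -17, 0.5, -304, 160, -34, -17, 0.5, -340, 180, -34, -17, 0.5, -356, 188, -34, -17, 0.5, -356, 188, -34, -17]}}

```text
time_s: 48.45
tcp_pos: [0.5662, -0.1359, 0.2973]
tcp_rot: [0.581, 0.814, -0.0, -0.001]
ft_force: [0.7, 0.2, -0.8]
finger_gap: 0.501
grasp_force: 0.0
```

Run:
```python
import sys;sys.path.insert(0,'.')
from h import *
im=r.get_image('wrist');cv2.imwrite('pics/w_f.png',im[:,:,::-1])
go([.5643,-.1399,.168],18.7)
bars(r.get_image('top'))
```

```text
shift [ -4.9  -3.  129.5] turn 0.4 | at [ 0.5655 -0.1343  0.2975] yaw 19.1 j [-0.28  0.06  1.73  0.    1.35 -0.61] gap 0.499 t 48.5
bar [231.4 169.5] tail [0.6473 0.2997] head [0.6496 0.2123] deg -88.4 len 0.0875
bar [218.2 215.4] tail [0.507  0.3336] head [0.5133 0.2474] deg -85.8 len 0.0864
bar [217.9 262. ] tail [0.3728 0.3291] head [0.3757 0.2408] deg -88.1 len 0.0883
```

Emit:
{"op": "send_rows", "data": {"increments": [0.5, -5, -3, 45, 0, 0.5, -5, -3, 90, 0, 0.5, -5, -3, 120, 0, 0.5, -5, -3, 130, 0, 0.4, -5, -3, 130, 0, 0.3, -5, -3, 130, 0, 0, -5, -3, 130, 0, 0, -5, -3, 130, 0, 0, -5, -3, 130, 0, 0, -5, -3, 130, 0]}}

```text
time_s: 49.55
tcp_pos: [0.5657, -0.141, 0.1704]
tcp_rot: [0.58, 0.815, 0.0, 0.002]
ft_force: [1.3, -1.9, 4.7]
finger_gap: 0.156
grasp_force: 30.0
```

Emit:
{"op": "send_rows", "data": {"increments": [0, 0, 0, 0, 0, 0, 0, 0, -10, 0, 0, 0, 0, -22, 0, 0, 0, 0, -34, 0, 0, 0, 0, -45, 0, 0, 0, 0, -45, 0]}}

```text
time_s: 50.15
tcp_pos: [0.5656, -0.1406, 0.2162]
tcp_rot: [0.58, 0.815, 0.001, 0.002]
ft_force: [0.4, -0.1, -1.9]
finger_gap: 0.153
grasp_force: 30.0
```

Run:
```python
import sys;sys.path.insert(0,'.')
from h import *
avgw(5);print(wt())
A=np.radians(18.7-90); c=np.array([.5507,-.3335])+.106*np.array([np.cos(A),np.sin(A)]);print(c)
go([*c,.2],18.7)
s=r.get_image('scene');t=r.get_image('top')
for k,i in zip('ts',(t,s)): cv2.imwrite(f'pics/{k}_f.png',i[:,:,::-1])
```

```text
F [ 5.700e-02  2.580e-01 -2.438e+00 -2.590e-01 -3.700e-02 -2.000e-03] sd 0.39 t 50.4
(array([ 0.66, -0.63, -2.04]), array([-0.255, -0.035, -0.007]), 30.0, 0.1528)
[ 0.58468498 -0.43390429]
shift [-284.4  -76.6   12.8] turn 0.5 | at [ 0.5638 -0.1401  0.2128] yaw 19.2 j [-0.29  0.11  1.84 -0.    1.2  -0.62] gap 0.153 t 50.4
```

Emit:
{"op": "send_rows", "data": {"increments": [0, 0, 0, -20, 0, 0, 0, 0, -40, 0, 0, 0, 0, -50, 0, 0, 0, 0, -50, 0, 0, 0, 0, -50, 0]}}

```text
time_s: 51.0
tcp_pos: [0.5641, -0.1402, 0.263]
tcp_rot: [0.58, 0.815, -0.0, -0.0]
ft_force: [-0.1, -1.0, -2.4]
finger_gap: 0.151
grasp_force: 30.0
```

Run:
```python
import sys;sys.path.insert(0,'.')
from h import *
avgw(12)
t=r.get_image('top');s=r.get_image('scene')
def up(a,k): return cv2.resize(a,None,fx=k,fy=k,interpolation=cv2.INTER_CUBIC)
A=up(t[150:270,280:400],3.3); B=up(s[80:240,200:360],2.5); C=up(t[150:300,180:300],1.3)
H=np.zeros((600,800,3),np.uint8); H[:A.shape[0],:A.shape[1]]=A; H[:400,400:800]=B; H[400:595,:156]=C
w=r.get_image('wrist'); W=up(w[:,100:540],.45); H[405:405+W.shape[0],400:400+W.shape[1]]=W
cv2.imwrite('pics/m4.png',H[:,:,::-1])
```

```text
F [-4.800e-02  4.300e-02 -1.917e+00 -2.320e-01 -7.000e-03  1.000e-03] sd 0.43 t 51.6
```

View pics/m4.png

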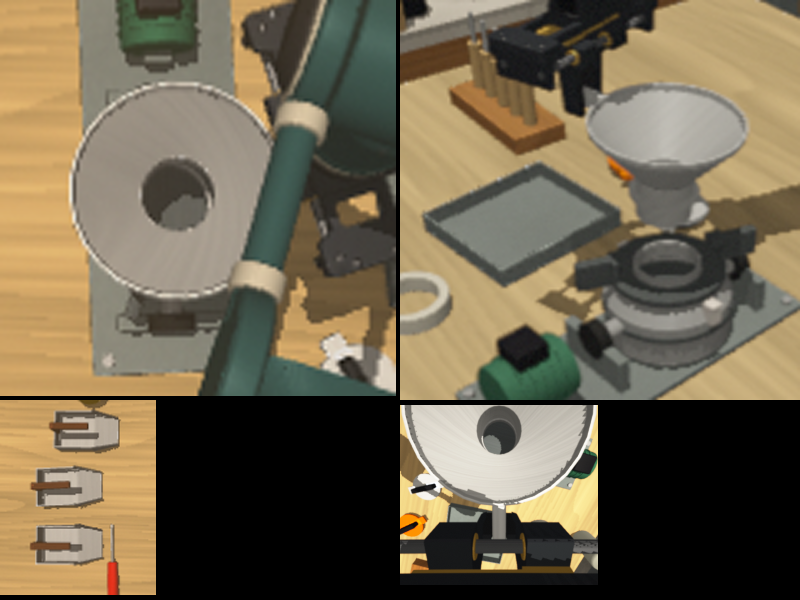

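Emit:
{"op": "send_rows", "data": {"increments": [0, -25, -7, 0, 0, 0, -60, -16, 0, 0, 0, -100, -27, 0, 0, 0, -140, -38, 0, 0, 0, -180, -48, 0, 0, 0, -220, -59, 0, 0, 0, -255, -69, 0, 0, 0, -275, -74, 0, 0, 0, -284, -77, 0, 0, 0, -284, -77, 0, 0]}}

```text
time_s: 52.75
tcp_pos: [0.5844, -0.4348, 0.263]
tcp_rot: [0.58, 0.814, 0.0, -0.0]
ft_force: [0.3, 0.0, -2.6]
finger_gap: 0.157
grasp_force: 30.0
```

Run:
```python
import sys;sys.path.insert(0,'.')
from h import *
go([.5847,-.4339,.091],18.7)
im=r.get_image('top'); cv2.imwrite('pics/t_g.png',im[:,:,::-1])
a=im.astype(int)
# lid handle: dark px near white disc
sub=a[235:300,365:412]; d=(sub.max(2)<60); n,l,st,ce=cv2.connectedComponentsWithStats(d.astype(np.uint8)); print([(st[i].tolist(),(ce[i]+[365,235]).round(1)) for i in range(1,n) if st[i,4]>15])
wm=(sub.min(2)>165)&(sub.max(2)-sub.min(2)<40); n,l,st,ce=cv2.connectedComponentsWithStats(wm.astype(np.uint8)); print([(st[i].tolist(),(ce[i]+[365,235]).round(1)) for i in range(1,n) if st[i,4]>15])
```

```text
shift [  0.7   0.6 172. ] turn 0.4 | at [ 0.5844 -0.4348  0.263 ] yaw 19.1 j [-0.67  0.35  1.45  0.    1.34 -1.01] gap 0.157 t 52.8
[]
[([11, 16, 25, 32, 398], array([387.6, 266.5]))]
```

Emit:
{"op": "send_rows", "data": {"increments": [0, 0, 0, 30, 0, 0, 0, 0, 70, 0, 0, 0, 0, 110, 0, 0, 0, 0, 140, 0, 0, 0, 0, 158, 0, 0, 0, 0, 166, 0, 0, 0, 0, 170, 0, 0, 0, 0, 173, 0, 0, 0, 0, 173, 0, 0.2, 0, 0, 173, 0]}}

```text
time_s: 53.8
tcp_pos: [0.5857, -0.4346, 0.0925]
tcp_rot: [0.58, 0.815, -0.0, 0.002]
ft_force: [-0.8, 0.6, 0.1]
finger_gap: 0.194
grasp_force: 0.0
```

Emit:
{"op": "send_rows", "data": {"increments": [0.4, 0, 0, 0, 0, 0.4, 0, 0, 0, 0, 0.4, 0, 0, 0, 0, 0.4, 0, 0, 0, 0, 0.4, 0, 0, -20, 0, 0.5, 0, 0, -60, 0, 0.6, 0, 0, -100, 0, 0.6, 0, 0, -130, 0, 0.6, 0, 0, -130, 0]}}

```text
time_s: 54.7
tcp_pos: [0.5874, -0.436, 0.2279]
tcp_rot: [0.58, 0.815, -0.0, 0.006]
ft_force: [0.1, -0.7, -0.0]
finger_gap: 0.599
grasp_force: 0.0
```

Run:
```python
import sys;sys.path.insert(0,'.')
from h import *
im=r.get_image('top'); cv2.imwrite('pics/t_h.png',im[:,:,::-1])
a=im.astype(int)
def comp(m,x0,y0,mn=15):
    n,l,st,ce=cv2.connectedComponentsWithStats(m.astype(np.uint8)); return [(np.argwhere(l==i)[:,::-1]+[x0,y0]) for i in range(1,n) if st[i,4]>mn]
sub=a[235:300,365:415]; print('darkest',np.sort(sub.max(2).ravel())[:40:5])
for p in comp(sub.max(2)<75,365,235):
    w=unproj('top',p,.048)[:,:2]; c=w.mean(0); v=np.linalg.svd(w-c)[2][0]; print('dark',len(p),p.mean(0),c,np.degrees(np.arctan2(v[1],v[0])),np.ptp((w-c)@v))
for p in comp((sub.min(2)>160)&(sub.max(2)-sub.min(2)<45),365,235,100):
    w=unproj('top',p,.02)[:,:2]; c=w.mean(0); v=np.linalg.svd(w-c)[2][0]; print('white',len(p),p.mean(0),c,np.degrees(np.arctan2(v[1],v[0])))
# neck: spout hole centre & raised marks: white px near barrel
sub=a[160:260,290:375]
for p in comp((sub.min(2)>170)&(sub.max(2)-sub.min(2)<45),290,160,4): print('w',len(p),p.mean(0),unproj('top',[p.mean(0)],.088))
go([.37,-.2255,.2],28)
```

```text
darkest [60 63 64 66 67 67 68 69]
dark 73 [388.98630137 267.01369863] [ 0.36909781 -0.22399435] -147.5808818254057 0.05851391165644251
white 415 [387.8313253  266.65542169] [ 0.36793913 -0.22607164] -151.2986672693601
w 17 [355.35294118 210.41176471] [[ 0.53633778 -0.11402081  0.088     ]]
w 21 [305.61904762 213.04761905] [[0.52460294 0.03344571 0.088     ]]
w 5 [312.2 258.6] [[0.39147335 0.01025979 0.088     ]]
shift [ 268.9 -135.6   24.4] turn -8.9 | at [ 0.5862 -0.435   0.2244] yaw 19.1 j [-0.67  0.37  1.49  0.    1.27 -1.01] gap 0.601 t 54.8
```

Emit:
{"op": "send_rows", "data": {"increments": [0.6, 30, -15, 0, 8, 0.6, 60, -30, 0, 16, 0.6, 95, -48, 10, 24, 0.6, 130, -65, 20, 32, 0.6, 165, -83, 24, 40, 0.6, 200, -100, 24, 48, 0.6, 235, -118, 24, 56, 0.6, 270, -136, 24, 64, 0.6, 270, -136, 24, 72, 0.6, 270, -136, 24, 79]}}

```text
time_s: 55.75
tcp_pos: [0.3655, -0.2216, 0.1943]
tcp_rot: [0.966, 0.258, -0.001, -0.001]
ft_force: [-0.0, 0.1, 1.0]
finger_gap: 0.597
grasp_force: 0.0
```

Run:
```python
import sys;sys.path.insert(0,'.')
from h import *
c=r.get_calibration('wrist'); im=r.get_image('wrist'); cv2.imwrite('pics/w_l.png',im[:,:,::-1]); a=im.astype(int)
print('pred',proj('wrist',[[.369,-.2245,.048]],c), proj('wrist',[[.369+.027,-.2245+.015,.048],[.369-.027,-.2245-.015,.048]],c))
u0,v0=proj('wrist',[[.369,-.2245,.02]],c)[0].astype(int)
x0,y0=max(u0-90,0),max(v0-90,0); sub=a[y0:v0+90,x0:u0+90]
m=(sub.min(2)>150)&(sub.max(2)-sub.min(2)<40)
n,l,st,ce=cv2.connectedComponentsWithStats(m.astype(np.uint8))
for i in range(1,n):
    if st[i,4]>100: print('white',st[i].tolist(),ce[i]+[x0,y0],unproj('wrist',[ce[i]+[x0,y0]],.02,c))
m=(sub.max(2)<70); n,l,st,ce=cv2.connectedComponentsWithStats(m.astype(np.uint8))
for i in range(1,n):
    if st[i,4]>100:
        p=np.argwhere(l==i)[:,::-1]+[x0,y0]; w=unproj('wrist',p,.048,c)[:,:2]; cc=w.mean(0); v=np.linalg.svd(w-cc,full_matrices=False)[2][0]; print('dark',st[i].tolist(),cc,np.degrees(np.arctan2(v[1],v[0])),np.ptp((w-cc)@v))
go([.369,-.2245,.024],-59.5)
```

```text
pred [[322.68923849 186.07276794]] [[323.24262684 155.23788603]
 [322.16874054 215.1103699 ]]
white [0, 0, 31, 30, 660] [245.02272727 100.58636364] [[ 0.4007974  -0.11561712  0.02      ]]
white [166, 18, 14, 35, 280] [406.475      127.05357143] [[ 0.46062188 -0.27181103  0.02      ]]
white [59, 42, 73, 63, 2715] [327.5267035  166.93996317] [[ 0.3839141  -0.22208554  0.02      ]]
dark [90, 66, 13, 61, 674] [ 0.37044129 -0.22949274] -148.9840931017747 0.06202082713577975
dark [137, 149, 43, 31, 1047] [ 0.33761169 -0.32373229] -84.86626357468263 0.054770701620074205
dark [0, 150, 38, 30, 990] [ 0.26480971 -0.19701486] 148.25908599512022 0.052699644838161634
shift [  1.4   3.6 170.5] turn -0.9 | at [ 0.366  -0.222   0.1945] yaw -60.4 j [-0.6  -0.18  2.15  0.    1.18  0.45] gap 0.603 t 55.8
```

Emit:
{"op": "send_rows", "data": {"increments": [0.6, 1, 3, 45, -1, 0.6, 1, 3, 90, -1, 0.6, 1, 3, 130, -1, 0.6, 1, 3, 155, -1, 0.6, 1, 3, 165, -1, 0.5, 1, 3, 167, -1, 0.4, 1, 3, 167, -1, 0.3, 1, 3, 167, -1, 0.2, 1, 3, 167, -1, 0, 1, 3, 167, -1]}}

```text
time_s: 56.8
tcp_pos: [0.371, -0.2261, 0.0308]
tcp_rot: [0.963, 0.269, 0.001, 0.001]
ft_force: [-0.2, 0.2, 0.2]
finger_gap: 0.167
grasp_force: 0.0
```

Emit:
{"op": "send_rows", "data": {"increments": [0, 0, 0, 0, 0, 0, 0, 0, 0, 0, 0, 0, 0, 0, 0, 0, 0, 0, 0, 0, 0, 0, 0, 0, 0]}}

```text
time_s: 57.3
tcp_pos: [0.371, -0.2261, 0.0306]
tcp_rot: [0.963, 0.269, 0.001, 0.001]
ft_force: [-0.7, -0.1, 6.7]
finger_gap: 0.158
grasp_force: 30.0
```

Run:
```python
import sys;sys.path.insert(0,'.')
from h import *
print(wt()); go([.5303,-.0398,.20],4.3)
```

```text
(array([-0.75, -0.05,  6.66]), array([ 0.012,  0.198, -0.003]), 30.0, 0.1581)
shift [ 232.7  -77.  -169.4] turn -63.1 | at [ 0.371  -0.2261  0.0306] yaw -58.8 j [-0.6   0.05  2.29 -0.    0.81  0.42] gap 0.158 t 57.3
```

Emit:
{"op": "send_rows", "data": {"increments": [0, 0, 0, -20, 0, 0, 0, 0, -60, 0, 0, 0, 0, -100, 0, 0, 0, 0, -140, -6, 0, 30, -10, -170, -14, 0, 65, -21, -170, -22, 0, 100, -33, -170, -30, 0, 140, -46, -170, -38, 0, 175, -58, -170, -46, 0, 205, -68, -170, -54]}}

```text
time_s: 58.3
tcp_pos: [0.5105, -0.0594, 0.1987]
tcp_rot: [0.734, 0.679, -0.0, -0.001]
ft_force: [-0.8, -0.9, -2.8]
finger_gap: 0.159
grasp_force: 30.0
```

Emit:
{"op": "send_rows", "data": {"increments": [0, 7, -16, 0, -6, 0, 10, -25, 0, -9, 0, 10, -25, 0, -9, 0, 10, -25, 0, -9]}}

```text
time_s: 58.7
tcp_pos: [0.486, -0.0491, 0.1991]
tcp_rot: [0.681, 0.732, -0.0, -0.0]
ft_force: [0.2, 0.4, -1.8]
finger_gap: 0.156
grasp_force: 30.0
```

Run:
```python
import sys;sys.path.insert(0,'.')
from h import *
go([.5303,-.0385,.135],4.3);avgw(4)
im=r.get_image('scene');cv2.imwrite('pics/s_l.png',im[:,:,::-1])
```

```text
shift [ 7.4 45.  64.1] turn -0.2 | at [ 0.486  -0.0491  0.1991] yaw 4.1 j [-0.15 -0.06  2.04 -0.    1.17 -0.22] gap 0.156 t 58.7
F [ 0.152  0.249 -1.831 -0.05   0.051  0.002] sd 0.42 t 58.9
```

Emit:
{"op": "send_rows", "data": {"increments": [0, 4, 25, 0, 0, 0, 7, 45, 0, 0, 0, 7, 45, 0, 0, 0, 7, 45, 0, 0, 0, 7, 45, 20, 0, 0, 7, 45, 40, 0, 0, 7, 45, 52, 0, 0, 7, 45, 60, 0, 0, 7, 45, 66, 0, 0, 7, 45, 66, 0]}}

```text
time_s: 59.95
tcp_pos: [0.5301, -0.0389, 0.1331]
tcp_rot: [0.681, 0.732, -0.0, -0.0]
ft_force: [0.2, -0.3, -2.9]
finger_gap: 0.153
grasp_force: 30.0
```

Emit:
{"op": "send_rows", "data": {"increments": [0, 0, 0, 3, 0, 0, 0, 0, 5, 0, 0, 0, 0, 7, 0, 0, 0, 0, 7, 0]}}

```text
time_s: 60.35
tcp_pos: [0.5313, -0.039, 0.1286]
tcp_rot: [0.681, 0.732, 0.0, 0.0]
ft_force: [-3.9, 0.6, 7.2]
finger_gap: 0.157
grasp_force: 30.0
```

Emit:
{"op": "send_rows", "data": {"increments": [0.3, 0, 0, 0, 0, 0.3, 0, 0, 0, 0, 0.35, 0, 0, 0, 0, 0.35, 0, 0, -40, 0, 0.5, 0, 0, -90, 0, 0.5, 40, 0, -100, 0, 0.5, 90, 0, -100, 0, 0.5, 140, 0, -100, 0, 0.5, 180, 0, -100, 0, 0.5, 180, 0, -100, 0]}}

```text
time_s: 61.35
tcp_pos: [0.5171, 0.1449, 0.2267]
tcp_rot: [0.679, 0.734, 0.001, -0.001]
ft_force: [0.6, -0.2, -0.4]
finger_gap: 0.501
grasp_force: 0.0
```

Run:
```python
import sys;sys.path.insert(0,'.')
from h import *
t=r.get_image('top');s=r.get_image('scene');cv2.imwrite('pics/t_k.png',t[:,:,::-1])
def up(a,k): return cv2.resize(a,None,fx=k,fy=k,interpolation=cv2.INTER_CUBIC)
crop(t,290,160,380,250,6,'tk.png',10); A=cv2.imread('pics/tk.png')[:,:,::-1]
B=up(s[130:250,220:350],2); C=up(t[150:330,180:300],1.8)
H=np.zeros((600,800,3),np.uint8); H[:A.shape[0],:A.shape[1]]=A; H[:240,540:800]=B; H[250:250+C.shape[0],545:545+C.shape[1]]=C
cv2.imwrite('pics/m5.png',H[:,:,::-1])
print(proj('top',[[.5303,-.0398,.13]]),proj('top',[[.5303+.088*np.cos(np.radians(a)),-.0398+.088*np.sin(np.radians(a)),.13] for a in (94.3,94.3+69,94.3-180,94.3-111)]))
```

```text
[[330.97311849 210.81097455]] [[300.14244725 212.30220858]
 [321.36828349 240.29312897]
 [361.69350826 209.31133821]
 [340.40292581 181.8177162 ]]
```

View pics/m5.png

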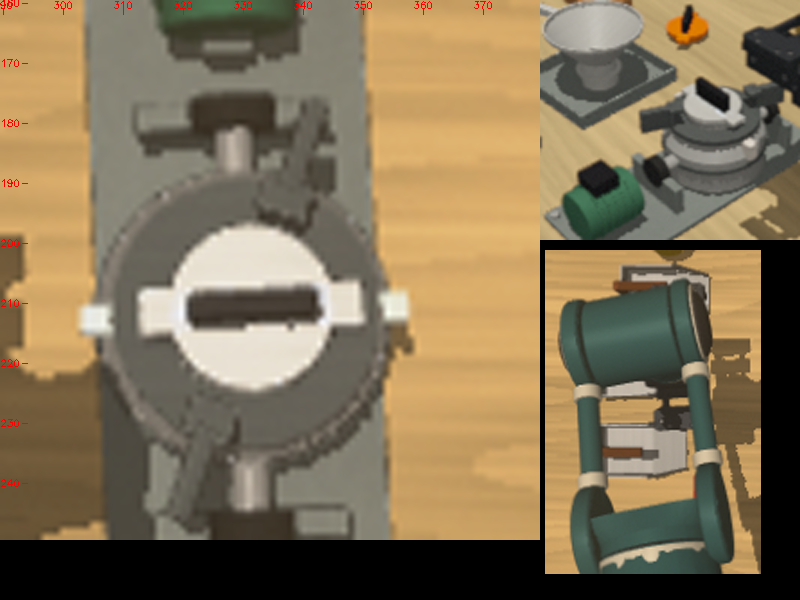

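Run:
```python
import sys;sys.path.insert(0,'.')
from h import *
go([.6144,-.0658,.2267],72.8)
```

```text
shift [-213.8   81.2   -0.3] turn -68.5 | at [0.5174 0.1413 0.2264] yaw 4.3 j [ 0.22  0.01  1.91 -0.    1.22  0.15] gap 0.497 t 61.5
```

Emit:
{"op": "send_rows", "data": {"increments": [0.5, -30, 10, 0, -8, 0.5, -60, 22, 0, -16, 0.5, -90, 34, 0, -24, 0.5, -120, 46, 0, -32, 0.5, -150, 57, 0, -40, 0.5, -180, 68, 0, -48, 0.5, -214, 81, 0, -56, 0.5, -214, 81, 0, -64, 0.5, -214, 81, 0, -69, 0.5, -214, 81, 0, -69]}}

```text
time_s: 62.45
tcp_pos: [0.6135, -0.0694, 0.2262]
tcp_rot: [0.148, 0.989, -0.0, -0.0]
ft_force: [0.0, -0.6, -0.0]
finger_gap: 0.497
grasp_force: 0.0
```

Run:
```python
import sys;sys.path.insert(0,'.')
from h import *
go([.6144,-.0658,.0995],72.8)
```

```text
shift [  0.2   3.7 126.7] turn 0.2 | at [ 0.6135 -0.0694  0.2262] yaw 73.0 j [-0.15  0.16  1.75 -0.    1.23 -1.43] gap 0.497 t 62.5
```

Emit:
{"op": "send_rows", "data": {"increments": [0.5, 0, 4, 40, 0, 0.5, 0, 4, 80, 0, 0.5, 0, 4, 105, 0, 0.5, 0, 4, 118, 0, 0.5, 0, 4, 125, 0, 0.4, 0, 4, 125, 0, 0.3, 0, 4, 125, 0, 0.2, 0, 4, 125, 0, 0, 0, 4, 125, 0, 0, 0, 4, 125, 0]}}

```text
time_s: 63.45
tcp_pos: [0.6153, -0.0666, 0.1034]
tcp_rot: [0.146, 0.989, -0.003, 0.001]
ft_force: [-3.5, -10.4, 3.0]
finger_gap: 0.139
grasp_force: 30.0
```

Emit:
{"op": "send_rows", "data": {"increments": [0, 0, 0, 0, 0, 0, 0, 0, 0, 0, 0, 0, 0, 0, 0]}}

```text
time_s: 63.75
tcp_pos: [0.6153, -0.0666, 0.1034]
tcp_rot: [0.146, 0.989, -0.003, 0.001]
ft_force: [-3.2, -10.3, 2.9]
finger_gap: 0.134
grasp_force: 30.0
```

Run:
```python
import sys;sys.path.insert(0,'.')
from h import *
print(wt()); s=r.sense(); d=s['tcp_pos'][:2]-[.5303,-.0398]; print(np.linalg.norm(d),np.degrees(np.arctan2(d[1],d[0]))); go([.6,-.06,.1],70)
```

```text
(array([ -3.24, -10.33,   2.89]), array([-1.608,  0.496, -0.151]), 30.0, 0.134)
0.0891498273543676 -17.50137660937687
shift [16.6  1.9  3.4] turn 3.2 | at [ 0.6153 -0.0666  0.1034] yaw 73.2 j [-0.15  0.27  1.86 -0.01  1.01 -1.42] gap 0.134 t 63.8
```

Emit:
{"op": "send_rows", "data": {"increments": [0, 0.9, -12.2, 0, 8, 0, 3.4, -24.3, 0, 16, 0, 7.6, -35.8, 0, 24, 0, 13.4, -46.6, 0, 32, 0, 20.6, -56.6, 0, 40, 0, 29.1, -65.4, 0, 48, 0, 38.8, -73, 0, 56, 0, 49.4, -79.1, 0, 64, 0, 49.4, -79.1, 0, 64]}}

```text
time_s: 64.65
tcp_pos: [0.5445, -0.1281, 0.1034]
tcp_rot: [0.649, 0.761, -0.002, 0.003]
ft_force: [-1.6, -11.2, 0.2]
finger_gap: 0.136
grasp_force: 30.0
```

Run:
```python
import sys;sys.path.insert(0,'.')
from h import *
print(wt()); s=r.sense(); d=s['tcp_pos'][:2]-[.5303,-.0398]; print(np.linalg.norm(d),np.degrees(np.arctan2(d[1],d[0]))); go([.5303+.088*np.cos(np.radians(-85.7)),-.0398+.088*np.sin(np.radians(-85.7)),.1034],4.3)
```

```text
(array([ -1.65, -11.21,   0.21]), array([-1.67 ,  0.558,  0.076]), 30.0, 0.1355)
0.08946610124668282 -80.87922093553574
shift [ 1.8 -7.4 -0. ] turn 4.7 | at [ 0.5445 -0.1281  0.1034] yaw 9.0 j [-0.27  0.17  1.99 -0.01  0.98 -0.43] gap 0.136 t 64.7
```

Emit:
{"op": "send_rows", "data": {"increments": [0, 1, -4, 0, 3, 0, 1.5, -7.4, 0, 4.8, 0, 1.5, -7.4, 0, 4.8, 0, 1.5, -7.4, 0, 4.8]}}

```text
time_s: 65.05
tcp_pos: [0.5379, -0.1289, 0.1034]
tcp_rot: [0.679, 0.734, -0.002, 0.004]
ft_force: [-1.7, -16.3, 0.4]
finger_gap: 0.136
grasp_force: 30.1
```

Emit:
{"op": "send_rows", "data": {"increments": [0, 0, -1.5, 0, 1, 0, 0, -3, 0, 2, 0, 0, -3, 0, 2, 0, 0, -3, 0, 2]}}

```text
time_s: 65.45
tcp_pos: [0.5368, -0.1289, 0.1034]
tcp_rot: [0.692, 0.722, -0.001, 0.005]
ft_force: [3.6, -14.7, -4.0]
finger_gap: 0.135
grasp_force: 30.3
```

Run:
```python
import sys;sys.path.insert(0,'.')
from h import *
print(wt()); s=r.sense(); d=s['tcp_pos'][:2]-[.5303,-.0398]; print(np.linalg.norm(d),np.degrees(np.arctan2(d[1],d[0]))); go([.5303,-.0398,.1034],4.3)
```

```text
(array([  3.61, -14.71,  -4.02]), array([-2.112, -0.313,  0.446]), 30.3, 0.1349)
0.0893591879972522 -85.83115356535866
shift [89.3 -2.6 -0. ] turn -1.8 | at [ 0.5368 -0.1289  0.1034] yaw 2.5 j [-0.28  0.15  2.   -0.01  0.98 -0.32] gap 0.135 t 65.5
```

Emit:
{"op": "send_rows", "data": {"increments": [0, 0, -2, 0, 0, 0, 0, -4, 0, 0, 0, 0, -4, 0, 0, 0, 0, -4, 0, 0]}}

```text
time_s: 65.85
tcp_pos: [0.5367, -0.1289, 0.1034]
tcp_rot: [0.692, 0.722, 0.002, 0.008]
ft_force: [15.7, -13.5, -15.2]
finger_gap: 0.132
grasp_force: 30.4
```

Emit:
{"op": "send_rows", "data": {"increments": [0, 0, 3, 0, 0, 0.15, 0, 3, 0, 0, 0.3, 0, 3, 0, 0, 0.4, 0, 3, 0, 0, 0.4, 0, 3, 0, 0, 0.4, 0, 3, -30, 0, 0.4, 0, 3, -70, 0, 0.4, 0, 3, -110, 0, 0.4, 0, 3, -150, 0, 0.4, 0, 3, -150, 0]}}

```text
time_s: 66.85
tcp_pos: [0.5368, -0.1251, 0.259]
tcp_rot: [0.692, 0.722, 0.003, 0.005]
ft_force: [2.0, 0.3, 0.5]
finger_gap: 0.399
grasp_force: 0.0
```

Emit:
{"op": "send_rows", "data": {"increments": [0.4, -40, 0, 0, 0, 0.4, -85, 0, 0, 0, 0.4, -130, 0, 0, 0, 0.4, -175, 0, 0, 0, 0.4, -220, 0, 0, 0, 0.4, -265, 0, 0, 0, 0.4, -300, 0, 0, 0, 0.4, -300, 0, 0, 0, 0.4, -300, 0, 0, 0]}}

```text
time_s: 67.75
tcp_pos: [0.5449, -0.4241, 0.25]
tcp_rot: [0.693, 0.721, 0.0, -0.001]
ft_force: [0.1, -0.1, 0.3]
finger_gap: 0.398
grasp_force: 0.0
```

Run:
```python
import sys;sys.path.insert(0,'.')
from h import *
im=r.get_image('top'); bars(im); a=im.astype(int)
# gray-level along circle r=.1 z=.13 about the axis: ears are darker than base/bench
b=cv2.imread('pics/t_k.png')[:,:,::-1].astype(int)
ang=np.arange(0,360,6)
for nm,I in(('before',b),('now',a)):
    q=proj('top',[[.5303+.098*np.cos(np.radians(t)),-.0398+.098*np.sin(np.radians(t)),.13] for t in ang]).round().astype(int)
    print(nm,[(int(t),int(I[v,u].mean())) for t,(u,v) in zip(ang,q)])
# lid handle & marks
sub=a[190:235,310:355]; m=sub.max(2)<75; p=np.argwhere(m)[:,::-1]+[310,190]; w=unproj('top',p,.146)[:,:2]; c=w.mean(0); v=np.linalg.svd(w-c,full_matrices=False)[2][0]; print('lid bar',c,np.degrees(np.arctan2(v[1],v[0])))
# scoop interiors: dark pixels count vs. initial (nuts)
t0=cv2.imread('pics/top0.png')[:,:,::-1].astype(int)
for k,o in(('init',t0),('now',a)):
    q=o[205:232,205:258]; print(k,'s2 dark',int((q.max(2)<60).sum()))
```

```text
bar [231.5 169.6] tail [0.6471 0.2997] head [0.6497 0.2123] deg -88.3 len 0.0874
bar [218.2 215.5] tail [0.5069 0.3336] head [0.5133 0.2474] deg -85.8 len 0.0864
bar [217.8 261.9] tail [0.3731 0.3292] head [0.3756 0.2408] deg -88.4 len 0.0884
before [(0, 53), (6, 55), (12, 54), (18, 80), (24, 131), (30, 102), (36, 128), (42, 130), (48, 127), (54, 166), (60, 157), (66, 159), (72, 156), (78, 162), (84, 171), (90, 158), (96, 167), (102, 165), (108, 156), (114, 87), (120, 90), (126, 88), (132, 82), (138, 73), (144, 72), (150, 71), (156, 130), (162, 94), (168, 71), (174, 53), (180, 76), (186, 61), (192, 56), (198, 90), (204, 127), (210, 126), (216, 125), (222, 122), (228, 151), (234, 153), (240, 157), (246, 162), (252, 161), (258, 163), (264, 169), (270, 158), (276, 167), (282, 160), (288, 168), (294, 175), (300, 162), (306, 162), (312, 151), (318, 170), (324, 169), (330, 126), (336, 128), (342, 94), (348, 127), (354, 52)]
now [(0, 55), (6, 57), (12, 55), (18, 83), (24, 134), (30, 104), (36, 132), (42, 134), (48, 132), (54, 170), (60, 161), (66, 162), (72, 161), (78, 166), (84, 173), (90, 119), (96, 97), (102, 168), (108, 160), (114, 167), (120, 173), (126, 168), (132, 158), (138, 137), (144, 137), (150, 135), (156, 135), (162, 132), (168, 134), (174, 66), (180, 79), (186, 65), (192, 59), (198, 92), (204, 130), (210, 129), (216, 128), (222, 125), (228, 154), (234, 157), (240, 160), (246, 165), (252, 164), (258, 155), (264, 95), (270, 98), (276, 97), (282, 164), (288, 170), (294, 178), (300, 165), (306, 166), (312, 154), (318, 173), (324, 170), (330, 128), (336, 130), (342, 134), (348, 129), (354, 54)]
lid bar [ 0.52567339 -0.04461744] -83.08098986910852
init s2 dark 0
now s2 dark 0
```

Run:
```python
import sys;sys.path.insert(0,'.')
from h import *
a=cv2.GaussianBlur(r.get_image('top'),(3,3),0).astype(int)
for t,d in(((.6471,.2997),-88.3),((.5069,.3336),-85.8),((.3731,.3292),-88.4)):
    h=np.array([np.cos(np.radians(d)),np.sin(np.radians(d))]); l=np.array([-h[1],h[0]])
    print()
    for y in (36,28,20,12,0,-12,-20,-28,-36):
        P=[[*(np.array(t)+h*(x+70)/1e3+l*y/1e3),.012] for x in range(-62,75,10)]
        print(y,[int(a[int(round(v)),int(round(u))].mean()) for u,v in proj('top',P)])
```

```text
36 [98, 128, 109, 149, 153, 153, 113, 110, 117, 141, 145, 109, 98, 92]
28 [101, 172, 173, 172, 173, 174, 173, 188, 182, 170, 171, 172, 169, 148]
20 [78, 88, 88, 88, 88, 90, 88, 185, 183, 169, 172, 172, 169, 171]
12 [71, 74, 74, 74, 76, 76, 70, 185, 183, 170, 171, 172, 169, 171]
0 [93, 151, 168, 168, 168, 168, 166, 174, 166, 159, 171, 172, 169, 170]
-12 [95, 90, 90, 90, 90, 91, 89, 91, 90, 115, 169, 172, 169, 170]
-20 [132, 154, 154, 155, 155, 155, 153, 157, 151, 160, 169, 171, 170, 170]
-28 [150, 188, 189, 189, 188, 190, 187, 191, 181, 171, 169, 164, 154, 135]
-36 [154, 173, 174, 174, 174, 177, 178, 179, 161, 132, 114, 98, 84, 81]

36 [127, 145, 159, 159, 160, 114, 155, 154, 151, 165, 163, 147, 102, 114]
28 [140, 186, 189, 189, 190, 190, 188, 190, 179, 169, 170, 171, 166, 167]
20 [140, 187, 181, 179, 175, 190, 188, 190, 181, 168, 169, 169, 168, 169]
12 [78, 115, 104, 98, 95, 91, 107, 191, 181, 168, 169, 169, 169, 169]
0 [73, 74, 73, 75, 77, 74, 85, 171, 163, 156, 169, 170, 169, 169]
-12 [101, 92, 92, 92, 92, 92, 91, 92, 92, 142, 168, 169, 168, 168]
-20 [145, 182, 161, 160, 160, 161, 158, 161, 181, 160, 167, 169, 168, 168]
-28 [141, 186, 187, 186, 186, 188, 186, 189, 184, 168, 167, 169, 157, 161]
-36 [143, 186, 188, 186, 186, 188, 186, 184, 166, 164, 146, 118, 94, 86]

36 [123, 166, 167, 166, 167, 166, 165, 165, 160, 161, 149, 144, 102, 98]
28 [131, 184, 186, 185, 186, 186, 185, 187, 181, 167, 169, 170, 167, 152]
20 [131, 184, 185, 185, 186, 185, 186, 186, 182, 168, 168, 169, 166, 168]
12 [95, 184, 184, 184, 185, 184, 185, 186, 181, 167, 168, 169, 166, 167]
0 [73, 88, 89, 89, 90, 91, 88, 158, 155, 148, 166, 168, 166, 167]
-12 [80, 88, 77, 77, 78, 85, 82, 90, 93, 106, 165, 167, 165, 166]
-20 [96, 166, 168, 169, 169, 182, 180, 166, 165, 167, 165, 167, 165, 166]
-28 [99, 182, 181, 182, 181, 182, 181, 182, 179, 166, 165, 167, 165, 164]
-36 [101, 177, 176, 176, 175, 178, 176, 178, 176, 164, 156, 142, 114, 99]
```

All three scoop floors read uniform apart from the handle and its shadow, so they are empty. I'm handing in.

```bash
python3 -c "
from workcell import r
print(r.job_done())"
```

```text
the job is handed in; nothing more can be done
None
```

The job is handed in, with no verdict returned: all three scoops emptied and upright on the bench, funnel in the tray, lid seated with its lugs at the marks, and lock ring turned clockwise to its stop; the nuts in the barrel were never seen, only inferred from empty scoops and funnel and no strays, and scoop_c now stands about 4 cm from where I set it down (knocked, or nudged as the gripper left).

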